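Close the strainer pot and right the tipped tins at the spray bench

ROBOT

A 6-joint arm with a two-finger parallel gripper is mounted at the origin on a cart in front of the work surface, level with it; the furniture and walls round the work are solid. World frame = base frame: x ahead of the robot, y to its left, z up, the work surface at z = 0. Lengths are in m, angles in rad, forces in N, time in s.
With the tool pointing down it reaches from about 0.35 to 0.875 m from the base axis. Payload 4.2 kg.
Tool frame: the origin (TCP) lies midway between the tips of the shut fingers; the grasp point (between the pads) lies 19 mm behind it (r.pinch_z is the distance from the TCP to the grasp point, in m); z points along the fingers, y is the line along which they close (so a half turn about z gives the same grasp; the last joint's range is limited). The gripper opens to 87 mm and grips with 3 to 60 N. Pads are 19 mm wide; open, the fingers measure 117 mm over their backs; the gripper's body (75 mm by 190 mm) begins 51 mm behind the grasp point.
Start: joints at [1.501, 0.385, 0.008, 0, -1.194, -0.259], TCP at [0.202, 0.592, 0.223] pointing down, gripper open.
Joint ranges: [-3.14, 3.14], [-1.21, 2.06], [-1.07, 1.41], [-3.16, 2.05], [-2.99, -0.16], [-3.1, 3.1]. Speed limits (rad/s): [2.79, 2.79, 3.14, 3.14, 3.14, 3.14].

INTERFACE

Orientations are given as a rotation vector (axis times angle).
In Python, from workcell import sense, snapshot, r gives the robot as it stands.
- The arm moves only by the shell command python3 -m jog 'ROWS'. ROWS is JSON, a list of rows, each a list of 3 entries, a list of its own where there are three numbers: the turn, a rotation vector about the tool's x, y, z in degrees, then the shift along the tool's x, y, z in cm, then the closure, from 0 (fully open) to 1 (shut). A call has exactly 5 rows; each row shifts and turns the commanded pose from where the row before left it, along the tool's axes as they then stand; what a row does not reach is not made up. A row lasts 1/8 s, in which the tool goes at most 62.5 mm and 10.7 degrees, less where a joint would pass 70% of its speed; a pose out of reach is approached as far as the arm can. A call is refused whole if a number of a shift passes 6.25 or a number of a turn 10.7, either way. A call with a gripper value outside its range is refused whole. The fingers move at their own pace and stop on an object; the grip force is fixed at half the most. Time passes only in rows, so rows that do not move let the fingers close, or fill a call up. It gives the time, the measured TCP pose, the force, the opening and the grip force at its end, in the units of the state.
- sense(): the state, without advancing time (a new reading comes with each control period).
- snapshot(name): name is "scene" or "top" or "wrist"; returns a dict with "image" (480x640x3 uint8, blue, green, red), "range_z" (480x640 float32, m along the optical axis (not along the pixel's ray), 0 where there is no reading), "fx", "fy", "cx", "cy" (pixels), "xyz" and "rotation" of the camera in the world. Camera axes: x right, y up, looking along -z (the intrinsics and any distortion apply to the point x, -y, -z); pixel columns grow to the right and rows downward; lengths in m; the calibration is good to about 2 mm. The wrist camera is an equidistant fisheye: a pixel r from the principal point sees the ray r / f radians off the axis. A picture is of the moment at which its call begins.
- r.finish_job(): hands the job in; it is judged then, once.
The state is a dict: "time_s": time; "joints": joint angles; "qd": joint speeds; "effort": joint torques, N m; "tool_pos": TCP position; "tool_rot": TCP orientation; "force": force on the tool from outside, world axes, zero at the start; "moment": the same for the moment, N m; "width": finger opening in m; "grasp_force": force on a finger pad.
Only numpy, scipy, OpenCV 4.12 (cv2) and the standard library are available. Lean on these libraries where they do the work, as an engineer would, in place of code of your own. Each camera call takes 0.05 s, during which the arm holds its last target. There are 200 camera calls.

TASK

Get the spray bench ready: seat the strainer plate flat in the mouth of the pot, then fit the clamp ring over it and screw it clockwise until it stops. Stand every tipped tin upright again inside the lane tray, without knocking over the grey one that still stands there.

Things in the scene. Friction and masses are not known exactly. Their poses are not given: they have to be found in the camera images.
- pot_mouth (a point): strainer pot fixed to the bench: blue body 100 mm across, base flange 112 mm, bare aluminium neck 74 mm across (84 mm over the thread ridges outside it). The point is the centre of the rim, 80 mm above the bench; z up. The mouth is a round recess 67 mm across and 6 mm deep down to a ledge, with a 52 mm opening inside the ledge.
- pot_notch (a point): notch in the pot's thread, on the pot's +x side (40 mm from its axis, 10 mm below the rim); its twin is on the -x side. A red stripe down the body marks each. A ring pin enters within 10 degrees of the stripe and rests with the ring about 4 mm above its final height. From there the ring turns clockwise seen from above, sinks about 4 mm in the first 60 degrees and stops at about 80.
- disk_grip (a point): loose steel strainer plate, 64 mm across, 8 mm thick, with a black round knob in the middle, 18 mm across and 12 mm tall; 0.09 kg. The point is the knob's centre, 14 mm above the plate's underside; z up. When seated, the plate's top stands 2 mm above the pot's rim and the point 8 mm above it.
- ring_grip (a point): loose brass clamp ring, 96 mm across, skirt 22 mm tall, with a dark bridge bar over it along the ring's x axis, 92 mm long, 12 mm thick, 24 mm tall, red ends; 0.14 kg. The point is the bar's centre, 48 mm above the ring's underside, 12 mm below the bar's top. Screwed home it is 34 mm above the pot's rim; the plate's knob then ends 8 mm below the bar.
- lane_floor (a point): lane: grey rack tray fixed to the bench, 460 mm long inside along its y axis; across, its floor runs from x = -65 mm (lip 8 mm above the floor, towards the robot) to x = +36 mm (rail 50 mm above the floor, 6 mm thick). The point is on the floor, 4 mm above the bench, half-way along. Its x axis points away from the robot, its z axis up. Five places for tins, 95 mm apart.
- disk: the strainer plate; origin at the centre of its underside
- ring: the clamp ring; origin at the centre of its underside. Two thread pins, 6 mm thick, point inward at the bottom of its skirt, under the two ends of the bar (+x and -x), so a half turn makes no difference. Hole in the top 56 mm.
- tin_green_mid (a point): square tin with a green band, 46 x 46 mm, body 84 mm tall plus a black screw cap 24 mm across and 14 mm tall, 0.18 kg; the point is on its long axis at half body height, 42 mm above its base; z runs from base to cap. At the start it is tipped about 45 degrees back on the lane's rail, cap to the lane's +x. May be absent (None).
- tin_green: the same tin with the green band; origin at the centre of its base
- tin_yellow_mid (a point): square tin with a yellow band, 46 x 46 mm, body 84 mm tall plus a black screw cap 24 mm across and 14 mm tall, 0.18 kg; the point is on its long axis at half body height, 42 mm above its base; z runs from base to cap. At the start it is tipped about 45 degrees back on the lane's rail, cap to the lane's +x. May be absent (None).
- tin_yellow: the same tin with the yellow band; origin at the centre of its base
- tin_red_mid (a point): square tin with a red band, 46 x 46 mm, body 84 mm tall plus a black screw cap 24 mm across and 14 mm tall, 0.18 kg; the point is on its long axis at half body height, 42 mm above its base; z runs from base to cap. At the start it is tipped about 45 degrees back on the lane's rail, cap to the lane's +x. May be absent (None).
- tin_red: the same tin with the red band; origin at the centre of its base
- tin_blue_mid (a point): square tin with a blue band, 46 x 46 mm, body 84 mm tall plus a black screw cap 24 mm across and 14 mm tall, 0.18 kg; the point is on its long axis at half body height, 42 mm above its base; z runs from base to cap. At the start it is tipped about 45 degrees back on the lane's rail, cap to the lane's +x. May be absent (None).
- tin_blue: the same tin with the blue band; origin at the centre of its base
- stand_mid (a point): square tin with a grey band, 46 x 46 mm, body 84 mm tall plus a black screw cap 24 mm across and 14 mm tall, 0.18 kg; the point is on its long axis at half body height, 42 mm above its base; z runs from base to cap. It stands upright in the lane's row from the start.
Things that resemble listed ones, but are neither listed nor needed, are in the scene too. Leave any turquoise look-alike of the disk alone.

How it is judged:
By the outcome, as a careful person would: the job done as asked, in the order asked, and still so for the second after the job is handed in, with the robot touching nothing.
Of tin_green, tin_yellow, tin_red, tin_blue only 3 to 4 are there at a start; the rules pass over those that are not, and their reading is None.
At some moment in a run one of disk, ring may be knocked a few centimetres aside while the robot is not near it.
It also fails if it takes over 184 s, if anything falls off the work surface, if the arm or the gripper's body presses on something with over 40 N, if the wrist force passes 120 N, or if a joint passes its speed limit or range.

## Working session

There is one attempt and no reset: what is moved stays moved. The work goes in short steps, Python scripts to look and compute and a shell command to move; the robot and the scene stay as the last step left them, time stands still between calls to the robot, and variables do not carry over. Pictures are saved under pics/ and viewed, at most 14 in all, crops included, and the job is handed in when it is done.

```bash
ls; mkdir -p pics; cat > h.py <<'E'
import numpy as np, cv2
from scipy.spatial.transform import Rotation as R
from workcell import sense, snapshot, r
def rot(a):
    a=np.array(a,float)
    return a if a.shape==(3,3) else (R.from_rotvec(a).as_matrix() if a.size==3 else R.from_quat(a).as_matrix())
def cloud(s,fish=False):
    d=s["range_z"]; v,u=np.mgrid[0:d.shape[0],0:d.shape[1]]
    x=(u-s["cx"])/s["fx"]; y=(v-s["cy"])/s["fy"]
    if fish:
        th=np.hypot(x,y); k=np.tan(th)/np.maximum(th,1e-9); x=x*k;y=y*k
    P=np.stack([x*d,-y*d,-d],-1)
    W=P@rot(s["rotation"]).T+np.array(s["xyz"])
    W[d<=0]=np.nan
    return W
def st():
    s=sense(); return s
E
python3 - <<'E'
from h import *
for n in ["scene","top"]:
    s=snapshot(n); cv2.imwrite(f"pics/{n}0.png",s["image"]); W=cloud(s); np.savez(f"{n}0.npz",W=W,im=s["image"])
    print(n,s["xyz"],s["rotation"],s["fx"],s["cx"],s["cy"],[k for k in s])
print(sense()); print(r.pinch_z)
E
```

```text
pics
scene [-0.00815872 -0.40367385  1.102237  ] [ 0.61349067 -0.2178067  -0.69424565] 625.0417201770383 325.1383603584641 238.63267692122432 ['image', 'range_z', 'fx', 'fy', 'cx', 'cy', 'xyz', 'rotation']
top [0.17898348 0.05766284 1.1470409 ] [ 0.2512954  -0.17391755 -1.22256193] 572.3140868789015 325.24967717971964 246.29767723696762 ['image', 'range_z', 'fx', 'fy', 'cx', 'cy', 'xyz', 'rotation']
{'time_s': 0.1, 'joints': array([ 1.50056430e+00,  3.85481466e-01,  6.79420938e-03, -4.23700114e-04,
       -1.19401109e+00, -2.58603895e-01]), 'qd': array([ 0.00064148, -0.00235049,  0.00366676,  0.00150391, -0.00010936,
        0.00010256]), 'effort': array([ 1.46257378e-03, -3.91689312e+01,  1.87936699e+01,  4.23202470e+00,
        1.34383718e-02, -7.37328014e-05]), 'tool_pos': array([0.20165075, 0.59101959, 0.22158199]), 'tool_rot': array([ 3.09727970e+00, -5.14136127e-01, -3.34696786e-04]), 'force': array([ 0.25898047,  0.14869975, -0.18917709]), 'moment': array([-0.07394894, -0.03843465,  0.00968515]), 'grasp_force': 0.0, 'width': 0.08696853053839113}
0.0187
```

View pics/scene0.png

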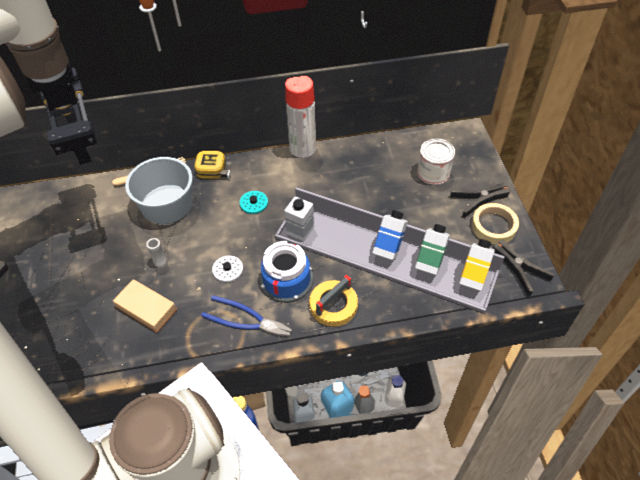

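View pics/top0.png

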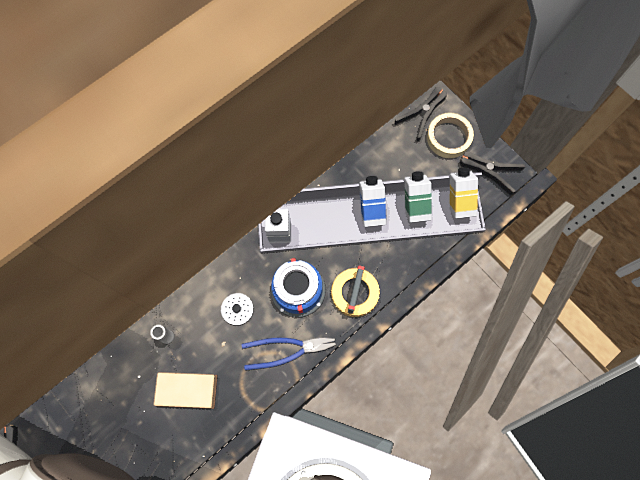

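Scene picture: plate at (228,268), turquoise decoy at (254,202), pot at (287,262), ring at (333,300) with its bar (318..348, 307..280), tins blue (390,237), green (432,251) and yellow (477,267), grey standing at (298,218). Top shows the same, with a beam across the upper left.

```bash
cat > m.py <<'E'
from h import *
S=np.load("scene0.npz");T=np.load("top0.npz")
def win(D,u0,u1,v0,v1):
    W=D["W"][v0:v1,u0:u1].reshape(-1,3);C=cv2.cvtColor(D["im"],cv2.COLOR_BGR2HSV)[v0:v1,u0:u1].reshape(-1,3).astype(int)
    k=~np.isnan(W[:,0]);return W[k],C[k]
def fc(P):
    A=np.c_[2*P,np.ones(len(P))];x=np.linalg.lstsq(A,(P**2).sum(1),rcond=None)[0];return x[:2],np.sqrt(x[2]+x[:2]@x[:2])
for n,D,b in[("S",S,dict(disk=(208,248,250,285),pot=(255,318,235,300),ring=(300,365,270,330))),("T",T,dict(disk=(215,260,288,330),pot=(265,330,255,320),ring=(325,388,258,322)))]:
    for k,w in b.items():
        W,C=win(D,*w); print(n,k,"zhist",np.histogram(W[:,2],np.arange(-.01,.13,.01))[0])
        if k=="disk": q=(W[:,2]>.004)&(W[:,2]<.0115);q2=W[:,2]>.014;print(" c",np.c_[W[q].min(0),W[q].max(0)].round(4).tolist(),"knob",np.median(W[q2],0) if q2.any() else 0)
        if k=="pot":
            q=(W[:,2]>.074)&(W[:,2]<.086); print(" rim",fc(W[q][:,:2]),np.median(W[q],0), (W[q].min(0)+W[q].max(0))/2)
            red=((C[:,0]<8)|(C[:,0]>172))&(C[:,1]>140)&(C[:,2]>90);print(" red",np.median(W[red],0),red.sum())
            for z0,z1 in((.02,.045),(.045,.062)):
                for a in (red&(W[:,2]>z0)&(W[:,2]<z1),): print("  ",a.sum(),W[a].mean(0) if a.any() else 0, W[a].min(0) if a.any() else 0,W[a].max(0) if a.any() else 0)
        if k=="ring":
            q=(W[:,2]>.015)&(W[:,2]<.027); print(" top",np.median(W[q],0),W[q].min(0),W[q].max(0))
            b2=W[:,2]>.054; P=W[b2];print(" bar",b2.sum(),P.mean(0),P.min(0),P.max(0)); 
            if b2.sum()>5:
                bx=cv2.minAreaRect(P[:,:2].astype(np.float32)*1000);print(" rect",bx)
            red=((C[:,0]<8)|(C[:,0]>172))&(C[:,1]>140)&(C[:,2]>90); print(" red",W[red].round(3)[::6].tolist())
E
python3 m.py
python3 - <<'E'
from h import *
T=np.load("top0.npz")["W"];S=np.load("scene0.npz")["W"]
print("beam",T[150,150],T[50,200],T[300,20],T[200,250])
print("beam edge",[T[v,u].round(3).tolist() for u,v in((100,330),(200,240),(300,160),(400,90),(480,40))])
# tray from scene: floor pts, rail top
for nm,D,pts in(("T",T,[(320,232),(340,200),(262,246),(484,228),(300,190),(400,245),(450,230)]),("S",S,[(340,250),(360,222),(320,205),(300,196),(495,300),(490,262)])):
    print(nm,[D[v,u].round(4).tolist() for u,v in pts])
for n,b in dict(blue=(360,390,175,228),green=(404,434,170,224),yellow=(448,482,166,220),grey=(262,292,208,240)).items():
    W=T[b[2]:b[3],b[0]:b[1]].reshape(-1,3);W=W[W[:,2]>.05];print(n,len(W),W.min(0).round(3),W.max(0).round(3))
E
```

```text
S disk zhist [489 795  93  15   0   0   0   0   0   0   0   0   0   0]
 c [[0.2726, 0.3664], [0.2402, 0.359], [0.004, 0.0115]] knob [0.30899065 0.29275112 0.01835678]
S pot zhist [631 999 278 192 122 143 699 240 652 118   0   0   0   0]
 rim (array([0.38729068, 0.19245027]), np.float64(0.03645518819557897)) [0.3872269  0.19557708 0.07777517] [0.3877735  0.19401929 0.07915034]
 red [0.34386573 0.17087369 0.04600327] 43
   20 [0.34347258 0.17095414 0.03251971] [0.34143161 0.16633829 0.02360791] [0.34562524 0.17642719 0.04278671]
   22 [0.34902827 0.17416248 0.05594682] [0.34092938 0.1679432  0.04600327] [0.43307475 0.2194969  0.0615448 ]
S ring zhist [1185 1056  380  692   71  115  282   96    3    0    0    0    0    0]
 top [0.41497338 0.07039641 0.02126495] [0.37028002 0.03241426 0.01507509] [0.46779275 0.16366245 0.02691798]
 bar 315 [0.41550806 0.09147717 0.0589483 ] [0.37355016 0.0704405  0.05405246] [0.4648448  0.15697169 0.07344516]
 rect ((416.3843688964844, 115.50582885742188), (92.26679229736328, 84.01988220214844), 4.411853313446045)
 red [[0.486, 0.12, 0.002], [0.462, 0.08
[... 1525 characters left out ...]
38626 0.86352322]
beam edge [[0.18, 0.183, 0.851], [0.239, 0.148, 0.865], [0.298, 0.115, 0.866], [0.363, 0.078, 0.856], [0.425, 0.042, 0.838]]
T [[0.5225, 0.1944, 0.0005], [0.6029, 0.1777, 0.0049], [0.4508, 0.2962, 0.0109], [0.6415, -0.1268, 0.0109], [0.2953, 0.1158, 0.8286], [0.5519, 0.0271, -0.0015], [0.617, -0.0621, 0.0021]]
S [[0.5219, 0.1755, 0.0006], [0.602, 0.1987, 0.0089], [0.5582, 0.2834, 0.0264], [0.5364, 0.3262, 0.0367], [0.6773, -0.1258, -0.0028], [0.6883, -0.0828, 0.0768]]
blue 983 [0.563 0.074 0.05 ] [0.658 0.146 0.099]
green 1003 [ 0.6   -0.011  0.05 ] [0.697 0.063 0.1  ]
yellow 1032 [ 0.64  -0.095  0.05 ] [ 0.737 -0.02   0.099]
grey 737 [0.27  0.125 0.051] [0.521 0.294 0.845]
```

```bash
cat > plan.py <<'E'
import sys
from h import *
def tgt(p,yaw,tilt=0,axis_yaw=None):
    """tool down at yaw (deg), then tilted by tilt deg about the world horizontal axis at axis_yaw"""
    M=R.from_euler('z',yaw,degrees=True)*R.from_euler('x',180,degrees=True)
    if tilt:
        a=np.radians(axis_yaw); M=R.from_rotvec(np.radians(tilt)*np.array([np.cos(a),np.sin(a),0]))*M
    return np.array(p,float),M
def rows(p,M,n,cl,start=None):
    s=sense(); P,Q=(np.array(s["tool_pos"]),R.from_rotvec(s["tool_rot"])) if start is None else start
    out=[]
    for i in range(n):
        k=n-i; d=Q.inv().apply((p-P)/k)*100; t=np.degrees((Q.inv()*M).as_rotvec()/k)
        d=np.clip(d.round(2),-6.25,6.25);t=np.clip(t.round(1),-10.7,10.7)
        out.append([[float(x)+0 for x in t],[float(x)+0 for x in d],cl])
        P=P+Q.apply(d/100); Q=Q*R.from_rotvec(np.radians(t))
    for i in range(0,n,5): print(str(out[i:i+5]).replace(" ","").replace("-0.0,","0.0,").replace("-0.0]","0.0]"))
    print("left mm",((p-P)*1000).round(1),"deg",np.degrees((Q.inv()*M).magnitude()).round(1))
    return P,Q
E
python3 -c "
from plan import *
e=rows(*tgt([.3095,.294,.16],-18.9),10,0)"
```

```text
[[[0.0,0.0,0.0],[1.98,2.46,0.62],0],[[0.0,0.0,0.0],[1.98,2.46,0.62],0],[[0.0,0.0,0.0],[1.98,2.46,0.62],0],[[0.0,0.0,0.0],[1.98,2.46,0.62],0],[[0.0,0.0,0.0],[1.98,2.46,0.62],0]]
[[[0.0,0.0,0.0],[1.98,2.46,0.62],0],[[0.0,0.0,0.0],[1.98,2.46,0.62],0],[[0.0,0.0,0.0],[1.98,2.46,0.62],0],[[0.1,0.0,0.0],[1.98,2.47,0.62],0],[[0.0,0.0,0.1],[1.98,2.46,0.62],0]]
left mm [ 0. -0. -0.] deg 0.1
```

```bash
python3 -m jog '[[[0,0,0],[1.98,2.46,0.62],0],[[0,0,0],[1.98,2.46,0.62],0],[[0,0,0],[1.98,2.46,0.62],0],[[0,0,0],[1.98,2.46,0.62],0],[[0,0,0],[1.98,2.46,0.62],0]]'
python3 -m jog '[[[0,0,0],[1.98,2.46,0.62],0],[[0,0,0],[1.98,2.46,0.62],0],[[0,0,0],[1.98,2.46,0.62],0],[[0,0,0],[1.98,2.46,0.62],0],[[0,0,0],[1.98,2.46,0.62],0]]'
python3 -m jog '[[[0,0,0],[0,0,0],0],[[0,0,0],[0,0,0],0],[[0,0,0],[0,0,0],0],[[0,0,0],[0,0,0],0],[[0,0,0],[0,0,0],0]]'
python3 - <<'E'
from h import *
s=snapshot("wrist"); cv2.imwrite("pics/w1.png",s["image"]); W=cloud(s,True); np.savez("w1.npz",W=W,im=s["image"])
print(s["xyz"],s["fx"],s["cx"],s["cy"],(s["range_z"]>0).mean())
E
```

```text
time_s: 0.72
tool_pos: [0.2559, 0.4418, 0.191]
tool_rot: [3.098, -0.514, -0.0]
force: [0.6, -0.6, -0.3]
width: 0.0873
grasp_force: 0.0
time_s: 1.35
tool_pos: [0.3098, 0.2935, 0.1601]
tool_rot: [3.099, -0.514, -0.0]
force: [-0.3, -0.2, 0.4]
width: 0.0871
grasp_force: 0.0
time_s: 1.98
tool_pos: [0.3096, 0.2952, 0.1606]
tool_rot: [-3.099, 0.513, -0.0]
force: [-0.1, 0.2, -0.1]
width: 0.0872
grasp_force: 0.0
[0.37619998 0.27328106 0.3235266 ] 371.64829954431775 321.5274431716812 245.99439609602246 0.971630859375
```

View pics/w1.png

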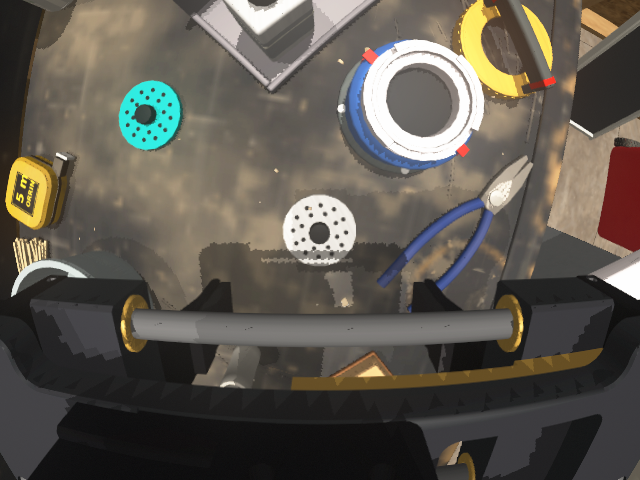

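Wrist view: plate centred near (320,230) with its knob at (319,233), pot mouth near (422,102), its red stripes at (370,56) and (462,150), and the ring at upper right.

```bash
cat > wm.py <<'E'
from h import *
def circ(P,iters=30):
    A=np.c_[2*P,np.ones(len(P))]
    for _ in range(iters):
        x=np.linalg.lstsq(A,(P**2).sum(1),rcond=None)[0]; rr=np.sqrt(x[2]+x[:2]@x[:2])
        e=np.abs(np.hypot(*(P-x[:2]).T)-rr); k=e<=max(.0015,np.median(e)*2); P=P[k];A=A[k]
    return x[:2].round(4),rr.round(4),len(P)
def outline(mask,W):
    # largest blob's enclosing contour, mapped to world by W
    n,l,s,_=cv2.connectedComponentsWithStats(mask.astype(np.uint8)); i=1+np.argmax(s[1:,4])
    c=cv2.findContours((l==i).astype(np.uint8),cv2.RETR_EXTERNAL,cv2.CHAIN_APPROX_NONE)[0][0][:,0]
    P=W[c[:,1],c[:,0]]; return P[~np.isnan(P[:,0])],c
def rayplane(s,u,v,z):
    x=(np.asarray(u,float)-s["cx"])/s["fx"];y=(np.asarray(v,float)-s["cy"])/s["fy"];th=np.hypot(x,y);k=np.where(th>1e-9,np.sin(th)/np.maximum(th,1e-9),1)
    d=np.stack([x*k,-y*k,-np.cos(th)],-1)@rot(s["rotation"]).T; o=np.array(s["xyz"])
    return o+d*((z-o[2])/d[...,2])[...,None]
E
python3 - <<'E'
from wm import *
s=snapshot("wrist"); W=cloud(s,True); hsv=cv2.cvtColor(s["image"],cv2.COLOR_BGR2HSV).astype(int)
v,u=np.mgrid[0:480,0:640]
b=(abs(u-320)<42)&(abs(v-230)<42)
m=b&(W[...,2]>.004)&(W[...,2]<.030)&(v<262); print("disk z",np.median(W[m][:,2]))
P,c=outline(m,W); Q=rayplane(s,c[:,0],c[:,1],.008); Q=Q[(c[:,1]<258)]
print("disk",circ(Q[:,:2])); k=m&(hsv[...,2]<70)&(np.hypot(u-319,v-233)<14);print("knob",rayplane(s,u[k].mean(),v[k].mean(),.02), W[k].mean(0))
b=(u>340)&(u<490)&(v>30)&(v<170)
m=b&(hsv[...,1]<60)&(W[...,2]>.073)&(W[...,2]<.085); print("rim z",np.median(W[m][:,2]))
P,c=outline(m,W);Q=rayplane(s,c[:,0],c[:,1],.08);print("rim outer",circ(Q[:,:2]))
P=W[m][:,:2]; ct=circ(Q[:,:2])[0]; 
inn=cv2.findContours(m.astype(np.uint8),cv2.RETR_CCOMP,cv2.CHAIN_APPROX_NONE); cc=max([x for x,h in zip(inn[0],inn[1][0]) if h[3]>=0],key=len)[:,0]; Q=rayplane(s,cc[:,0],cc[:,1],.08); print("inner",circ(Q[:,:2]))
red=((hsv[...,0]<8)|(hsv[...,0]>172))&(hsv[...,1]>140)&(hsv[...,2]>90)
for (a,d) in((370,56),(462,150)):
    k=red&(abs(u-a)<18)&(abs(v-d)<18); print("red",k.sum(),np.nanmean(W[k],0), np.degrees(np.arctan2(*(np.nanmean(W[k],0)[:2]-ct)[::-1])))
E
```

```text
disk z 0.008908022403084359
disk (array([0.31 , 0.298]), np.float64(0.0315), 167)
knob [0.30944133 0.29842895 0.02      ] [0.30944371 0.29843005 0.02000754]
rim z 0.07760158981535861
rim outer (array([0.3877, 0.1971]), np.float64(0.0418), 304)
inner (array([0.3877, 0.1987]), np.float64(0.0255), 233)
red 132 [0.43022348 0.2190955  0.05824761] 27.350514165286604
red 92 [0.34475895 0.17279253 0.0566313 ] -150.487267507279
```

```bash
python3 -c "
from plan import *
print(np.array(sense()['tool_pos']))
e=rows(*tgt([.3097,.2983,.04],-18.9),5,.4)
e=rows(*tgt([.3097,.2983,.0105],-18.9),5,.4,e)"
```

```text
[0.30967554 0.29494769 0.16053256]
[[[0.0,0.0,0.0],[-0.02,-0.06,2.41],0.4],[[0.0,0.0,0.0],[-0.02,-0.06,2.41],0.4],[[0.0,0.0,0.0],[-0.02,-0.07,2.41],0.4],[[0.0,0.0,0.0],[-0.02,-0.06,2.41],0.4],[[0.0,0.0,0.1],[-0.03,-0.07,2.41],0.4]]
left mm [ 0. -0. -0.] deg 0.0
[[[0.0,0.0,0.0],[0.0,0.0,0.59],0.4],[[0.0,0.0,0.0],[0.0,0.0,0.59],0.4],[[0.0,0.0,0.0],[0.0,0.0,0.59],0.4],[[0.0,0.0,0.0],[0.0,0.0,0.59],0.4],[[0.0,0.0,0.0],[0.0,0.0,0.59],0.4]]
left mm [ 0. -0. -0.] deg 0.0
```

```bash
python3 -m jog '[[[0,0,0],[-0.02,-0.06,2.41],0.4],[[0,0,0],[-0.02,-0.06,2.41],0.4],[[0,0,0],[-0.02,-0.07,2.41],0.4],[[0,0,0],[-0.02,-0.06,2.41],0.4],[[0,0,0],[-0.03,-0.07,2.41],0.4]]'
python3 -m jog '[[[0,0,0],[0,0,0],0.4],[[0,0,0],[0,0,0],0.4],[[0,0,0],[0,0,0],0.4],[[0,0,0],[0,0,0],0.4],[[0,0,0],[0,0,0],0.4]]'
python3 - <<'E'
from wm import *
s=snapshot("wrist"); cv2.imwrite("pics/w2.png",s["image"]); print(sense()["tool_pos"])
E
```

```text
time_s: 2.7
tool_pos: [0.3099, 0.2985, 0.0394]
tool_rot: [-3.099, 0.514, -0.0]
force: [-0.1, 0.8, -0.7]
width: 0.0534
grasp_force: 0.0
time_s: 3.32
tool_pos: [0.3099, 0.2983, 0.0405]
tool_rot: [-3.098, 0.514, -0.0]
force: [-0.2, -0.5, 0.0]
width: 0.0519
grasp_force: 0.0
[0.30980648 0.29826754 0.04036996]
```

View pics/w2.png

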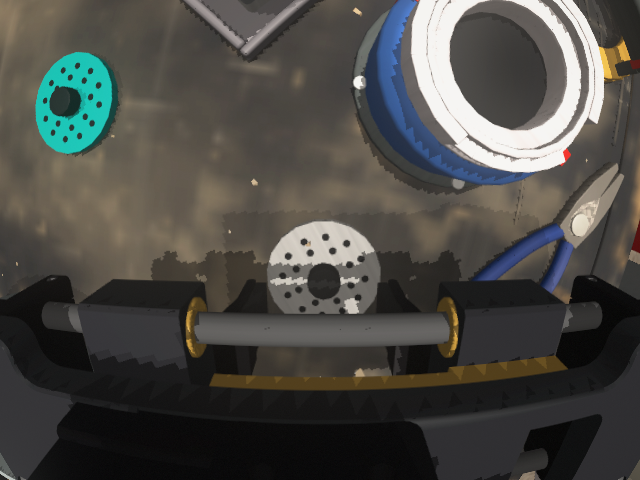

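The plate (324,270) lies between the fingers, knob at (324,281). I'll re-measure it from here.

```bash
python3 - <<'E'
from wm import *
s=snapshot("wrist"); W=cloud(s,True); hsv=cv2.cvtColor(s["image"],cv2.COLOR_BGR2HSV).astype(int)
v,u=np.mgrid[0:480,0:640]
m=(W[...,2]>.0045)&(W[...,2]<.026)&(abs(u-324)<60)&(v>215)&(v<312)
P,c=outline(m,W); k=(c[:,1]<300)&(abs(c[:,0]-324)<57);Q=rayplane(s,c[k,0],c[k,1],.008); print("disk",circ(Q[:,:2]))
k=(W[...,2]>.0175)&(W[...,2]<.023)&(np.hypot(u-324,v-281)<20);print("knob",k.sum(),(W[k].min(0)+W[k].max(0))/2,W[k].max(0)-W[k].min(0))
T=sense(); print(T["tool_pos"], "tool x,y:",R.from_rotvec(T["tool_rot"]).as_matrix()[:,:2].T)
E
```

```text
disk (array([0.3105, 0.298 ]), np.float64(0.0315), 202)
knob 838 [0.3104928  0.2981103  0.02012381] [0.01738299 0.01762178 0.00513882]
[0.30977925 0.29825569 0.0402839 ] tool x,y: [[ 9.46449946e-01 -3.22850577e-01  6.10533362e-05]
 [-3.22850498e-01 -9.46449818e-01 -5.45597790e-04]]
```

```bash
python3 -m jog '[[[0,0,0],[0.03,0,0.8],0.5],[[0,0,0],[0.03,0,0.8],0.5],[[0,0,0],[0.01,0,0.8],0.5],[[0,0,0],[0,0,0.5],0.5],[[0,0,0],[0,0,0],0.5]]'
python3 -m jog '[[[0,0,0],[0,0,0],1],[[0,0,0],[0,0,0],1],[[0,0,0],[0,0,0],1],[[0,0,0],[0,0,0],1],[[0,0,0],[0,0,0],1]]'
python3 -m jog '[[[0,0,0],[0,0,-2],1],[[0,0,0],[0,0,-3],1],[[0,0,0],[0,0,-4],1],[[0,0,0],[0,0,-3],1],[[0,0,0],[0,0,-2],1]]'
python3 -c "
from wm import *
s=snapshot('wrist'); cv2.imwrite('pics/w3.png',s['image']);W=cloud(s,True);np.savez('w3.npz',W=W)
from plan import *
e=rows(*tgt([.3877,.1965,.125],-18.9),10,1)
"
```

```text
time_s: 4.05
tool_pos: [0.3102, 0.2976, 0.0105]
tool_rot: [3.098, -0.514, -0.001]
force: [-0.2, -0.6, 0.4]
width: 0.0431
grasp_force: 0.0
time_s: 4.68
tool_pos: [0.3104, 0.2979, 0.0112]
tool_rot: [-3.099, 0.514, -0.0]
force: [-1.7, -0.3, 2.2]
width: 0.0165
grasp_force: 30.0
time_s: 5.3
tool_pos: [0.3105, 0.2981, 0.1524]
tool_rot: [-3.097, 0.514, -0.001]
force: [0.0, -0.1, -0.6]
width: 0.0164
grasp_force: 30.0
[[[0.0,0.0,0.0],[1.05,0.73,0.29],1],[[0.0,0.0,0.0],[1.05,0.73,0.29],1],[[0.0,0.0,0.0],[1.05,0.73,0.29],1],[[-0.1,0.0,0.0],[1.06,0.73,0.29],1],[[0.0,0.0,0.0],[1.05,0.73,0.29],1]]
[[[-0.1,0.0,0.0],[1.06,0.73,0.3],1],[[0.0,0.0,0.0],[1.05,0.73,0.3],1],[[-0.1,0.0,0.0],[1.06,0.73,0.29],1],[[0.0,0.0,0.1],[1.05,0.72,0.3],1],[[-0.1,-0.1,0.0],[1.06,0.73,0.3],1]]
left mm [0. 0. 0.] deg 0.1
```

View pics/w3.png

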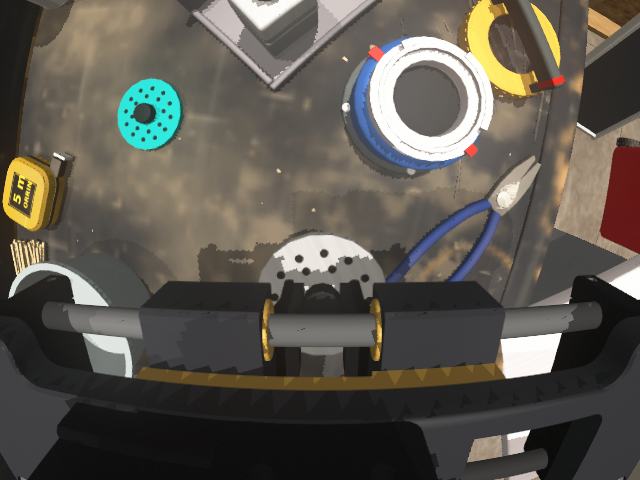

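Plate held level in the fingers (front arc at 322,235); pot mouth near (430,100). Moving above the pot.

```bash
python3 -m jog '[[[0,0,0],[1.05,0.73,0.29],1],[[0,0,0],[1.05,0.73,0.29],1],[[0,0,0],[1.05,0.73,0.29],1],[[0,0,0],[1.05,0.73,0.29],1],[[0,0,0],[1.05,0.73,0.29],1]]'
python3 -m jog '[[[0,0,0],[1.05,0.73,0.29],1],[[0,0,0],[1.05,0.73,0.29],1],[[0,0,0],[1.05,0.73,0.29],1],[[0,0,0],[1.05,0.73,0.29],1],[[0,0,0],[1.05,0.73,0.29],1]]'
python3 -m jog '[[[0,0,0],[0,0,0],1],[[0,0,0],[0,0,0],1],[[0,0,0],[0,0,0],1],[[0,0,0],[0,0,0],1],[[0,0,0],[0,0,0],1]]'
python3 -c "
from wm import *
s=snapshot('wrist'); cv2.imwrite('pics/w4.png',s['image']);W=cloud(s,True);np.savez('w4.npz',W=W)
t=sense();print(t['tool_pos'])
s=snapshot('wrist')
import pickle;pickle.dump((s,t),open('w4.pkl','wb'))
"
```

```text
time_s: 5.98
tool_pos: [0.3488, 0.2455, 0.136]
tool_rot: [3.098, -0.515, -0.0]
force: [0.1, 0.3, -0.9]
width: 0.0166
grasp_force: 30.0
time_s: 6.6
tool_pos: [0.3867, 0.1942, 0.1219]
tool_rot: [-3.099, 0.514, -0.0]
force: [-0.6, 0.3, -1.0]
width: 0.0164
grasp_force: 30.0
time_s: 7.22
tool_pos: [0.3861, 0.1951, 0.1221]
tool_rot: [-3.099, 0.513, -0.0]
force: [0.0, -0.3, 0.4]
width: 0.0168
grasp_force: 30.0
[0.3861251  0.19506659 0.12211562]
```

View pics/w4.png

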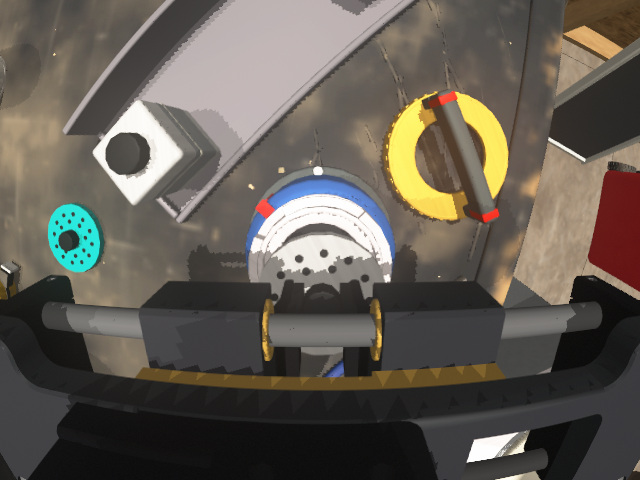

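```bash
cat > fit.py <<'E'
import pickle
from wm import *
from scipy.optimize import least_squares, minimize
def fixr(P,r0,c0,tol=.003):
    c=np.array(c0,float)
    for t in (.006,tol,.002):
        for _ in range(3):
            k=abs(np.hypot(*(P-c).T)-r0)<t
            if k.sum()<8: return c,k.sum(),None
            c=least_squares(lambda x:np.hypot(*(P[k]-x).T)-r0,c,loss="soft_l1",f_scale=.0007).x
    return c.round(4),k.sum(),np.std(np.hypot(*(P[k]-c).T)-r0).round(5)
E
python3 - <<'E'
from fit import *
s,t=pickle.load(open('w4.pkl','rb')); W=cloud(s,True); v,u=np.mgrid[0:480,0:640]
g=cv2.cvtColor(s["image"],cv2.COLOR_BGR2GRAY)
z=W[...,2]; reg=(u>225)&(u<420)&(v>150)&(v<300)
print("zhist",np.histogram(z[reg],np.arange(-.01,.14,.005)))
zt=t["tool_pos"][2]-.0025
# disk front arc: first disk pixel from above in each column
E=[];I=[]
for c in range(262,384):
    col=np.where(reg[:,c]&(z[:,c]>.105)&(z[:,c]<.128))[0]
    if len(col): E.append(rayplane(s,c,col[0],zt)[:2])
print("disk centre",fixr(np.array(E),.032,t["tool_pos"][:2]),"plate z",np.median(z[reg&(z>.105)&(z<.128)]),zt)
k=reg&(z>.0745)&(z<.086); P=W[k][:,:2]; print(k.sum())
# annulus outer edge: bins over bearing, from points by ray to z=.08
Q=rayplane(s,u[k],v[k],.08)[:,:2]
def cost(c):
    d=np.hypot(*(Q-c).T); return np.mean(np.clip(np.maximum(.0335-d,d-.037),0,.003))
b=min((minimize(cost,[x,y],method="Nelder-Mead") for x in(.385,.389) for y in (.194,.198)),key=lambda o:o.fun); print("rim",b.x.round(4),b.fun)
print("tcp",t["tool_pos"])
E
```

```text
zhist (array([   0, 1079, 7908, 1231,  388,  110, 1392,   40,   44,   47,   47,
         57,  783, 2244,  105,  175, 1304, 1604, 1969,    0,    0,    0,
          0,    0,  105, 3732, 1625,  313,  421,  178]), array([-0.01 , -0.005,  0.   ,  0.005,  0.01 ,  0.015,  0.02 ,  0.025,
        0.03 ,  0.035,  0.04 ,  0.045,  0.05 ,  0.055,  0.06 ,  0.065,
        0.07 ,  0.075,  0.08 ,  0.085,  0.09 ,  0.095,  0.1  ,  0.105,
        0.11 ,  0.115,  0.12 ,  0.125,  0.13 ,  0.135,  0.14 ]))
disk centre (array([0.3867, 0.1957]), np.int64(122), np.float64(0.00033)) plate z 0.11966520730328911 0.11961562085312626
4012
rim [0.3897 0.194 ] 0.0014276805337150975
tcp [0.3861251  0.19506659 0.12211562]
```

```bash
python3 - <<'E'
from fit import *
s,t=pickle.load(open('w4.pkl','rb')); v,u=np.mgrid[0:480,0:640]
for nm,W in (("w1",np.load('w1.npz')["W"]),("w3",np.load('w3.npz')["W"]),("w4",cloud(s,True))):
    z=W[...,2]; k=(np.hypot(W[...,0]-.388,W[...,1]-.196)<.05)&(z>.06)&(z<.09); P=W[k]
    print(nm,k.sum(),np.histogram(P[:,2],np.arange(.06,.09,.002))[0])
    for zs in (.075,.077,.079):
        Q=P[P[:,2]>zs][:,:2]
        if len(Q)<200: continue
        def cost(c):
            d=np.hypot(*(Q-c).T); return np.mean(np.clip(np.maximum(.0335-d,d-.037),0,.003))
        b=min((minimize(cost,[x,y],method="Nelder-Mead",options=dict(initial_simplex=[[x,y],[x+.003,y],[x,y+.003]])) for x in(.385,.389) for y in (.194,.198)),key=lambda o:o.fun)
        d=np.hypot(*(Q-b.x).T); print("  ",zs,len(Q),b.x.round(4),round(b.fun,5),np.percentile(d,[2,10,50,90,98]).round(4))
E
```

```text
w1 8620 [ 731   92  141  112  151  392  589 2441  621  914 2328  108    0    0]
   0.075 5051 [0.387  0.1986] 0.00137 [0.0269 0.0302 0.036  0.0412 0.0432]
   0.077 3582 [0.3879 0.1973] 0.00106 [0.0331 0.0338 0.0368 0.0412 0.0421]
   0.079 3078 [0.3881 0.1973] 0.00098 [0.0331 0.0338 0.0365 0.0411 0.042 ]
w3 9073 [ 733   96  131  150  181  391  624 2553  692  995 2435   92    0    0]
   0.075 5331 [0.3872 0.1986] 0.00136 [0.0269 0.0301 0.0359 0.0411 0.0432]
   0.077 3779 [0.388  0.1973] 0.00106 [0.0331 0.0337 0.0368 0.0411 0.0421]
   0.079 3272 [0.388  0.1972] 0.00098 [0.0331 0.0338 0.0366 0.041  0.0421]
w4 5154 [  84    6   47   63   77  279  247 1402  382  598 1913   56    0    0]
   0.075 3573 [0.3902 0.1946] 0.00122 [0.0259 0.0299 0.0354 0.0397 0.0422]
   0.077 2692 [0.3897 0.1953] 0.00102 [0.0318 0.0329 0.0363 0.0403 0.0419]
   0.079 2402 [0.3891 0.1955] 0.00102 [0.0323 0.0332 0.0364 0.0406 0.042 ]
```

```bash
python3 - <<'E'
from fit import *
s,t=pickle.load(open('w4.pkl','rb'))
for nm,W in (("w1",np.load('w1.npz')["W"]),("w3",np.load('w3.npz')["W"]),("w4",cloud(s,True)),("top",np.load('top0.npz')["W"])):
    z=W[...,2]; k=(np.hypot(W[...,0]-.388,W[...,1]-.196)<.05)&(z>.078)&(z<.09); Q=W[k][:,:2]
    def cost(c):
        d=np.hypot(*(Q-c).T); return np.mean(np.clip(np.maximum(.0335-d,d-.042),0,.003)) 
    b=min((minimize(cost,[x,y],method="Nelder-Mead",options=dict(initial_simplex=[[x,y],[x+.003,y],[x,y+.003]])) for x in(.385,.389) for y in (.194,.198)),key=lambda o:o.fun)
    d=np.hypot(*(Q-b.x).T); print(nm,len(Q),b.x.round(4),round(b.fun,6),np.percentile(d,[1,5,95,99]).round(4))
    # inner edge by bearing
    a=np.arctan2(*(Q-b.x).T[::-1]); E=np.array([Q[i][np.argmin(d[i])] for j in range(36) if (i:=np.where((a>-np.pi+j*np.pi/18)&(a<-np.pi+(j+1)*np.pi/18))[0]).size>5])
    print("   inner",fixr(E,.0335,b.x))
E
```

```text
w1 3350 [0.388 0.197] 2.3e-05 [0.033  0.0334 0.0416 0.0421]
   inner (array([0.388 , 0.1969]), np.int64(36), np.float64(0.00018))
w3 3522 [0.3881 0.1969] 2.4e-05 [0.033  0.0334 0.0417 0.0422]
   inner (array([0.3881, 0.1969]), np.int64(36), np.float64(0.00016))
w4 2567 [0.3879 0.1964] 1.1e-05 [0.0332 0.0338 0.0418 0.0423]
   inner (array([0.3877, 0.1966]), np.int64(19), np.float64(0.00031))
top 366 [0.3895 0.1949] 5.4e-05 [0.0322 0.0334 0.0417 0.0421]
   inner (array([0.3896, 0.1949]), np.int64(29), np.float64(0.00065))
```

```bash
python3 -m jog '[[[0,0,0],[0.08,-0.12,0],1],[[0,0,0],[0,0,1],1],[[0,0,0],[0,0,1],1],[[0,0,0],[0,0,0.8],1],[[0,0,0],[0,0,0],1]]'
python3 -m jog '[[[0,0,0],[0,0,0.2],1],[[0,0,0],[0,0,0.2],1],[[0,0,0],[0,0,0.2],1],[[0,0,0],[0,0,0.2],1],[[0,0,0],[0,0,0],1]]'
python3 -c "
from fit import *
s=snapshot('wrist');t=sense();print(t['tool_pos'],t['force'],t['moment']);cv2.imwrite('pics/w5.png',s['image'][120:330,180:460])
W=cloud(s,True);z=W[...,2];v,u=np.mgrid[0:480,0:640];k=(abs(u-320)<50)&(v>235)&(v<275)&(z>.07)&(z<.1);A=np.c_[W[k][:,:2]-t['tool_pos'][:2],np.ones(k.sum())];print(np.median(z[k]),np.linalg.lstsq(A,z[k],rcond=None)[0])"
```

```text
time_s: 7.95
tool_pos: [0.3869, 0.1953, 0.0931]
tool_rot: [3.097, -0.514, -0.002]
force: [-0.9, 0.2, -0.5]
width: 0.0165
grasp_force: 30.0
time_s: 8.57
tool_pos: [0.3873, 0.1957, 0.0859]
tool_rot: [3.099, -0.514, -0.0]
force: [0.4, -0.8, -0.9]
width: 0.0167
grasp_force: 30.0
[0.38734353 0.19576388 0.0860162 ] [ 0.0727435   0.08346551 -1.5755674 ] [-0.03528869  0.07704013 -0.0520684 ]
0.08335339012182603 [-0.12660226  0.03169538  0.08549964]
```

```bash
python3 -m jog '[[[0,0,0],[0,0,0.1],1],[[0,0,0],[0,0,0.1],1],[[0,0,0],[0,0,0],1],[[0,0,0],[0,0,0],0.5],[[0,0,0],[0,0,0],0.5]]'
python3 -m jog '[[[0,0,0],[0,0,0],0.5],[[0,0,0],[0,0,0],0.5],[[0,0,0],[0,0,-2],0.5],[[0,0,0],[0,0,-4],0.3],[[0,0,0],[-3,0,-4],0.1]]'
python3 -m jog '[[[0,0,0],[-3,0,0],0],[[0,0,0],[-2,0,0],0],[[0,0,0],[0,0,0],0],[[0,0,0],[0,0,0],0],[[0,0,0],[0,0,0],0]]'
python3 -c "
from fit import *
s=snapshot('wrist');t=sense();print(t['tool_pos']);cv2.imwrite('pics/w5.png',s['image']);pickle.dump((s,t),open('w5.pkl','wb'))
W=cloud(s,True);z=W[...,2];k=(np.hypot(W[...,0]-.388,W[...,1]-.1966)<.029)&(z>.05)&(np.hypot(W[...,0]-.388,W[...,1]-.1966)>.013);A=np.c_[W[k][:,:2]-[.388,.1966],np.ones(k.sum())];print(k.sum(),np.linalg.lstsq(A,z[k],rcond=None)[0])
k=(np.hypot(W[...,0]-.388,W[...,1]-.1966)<.042)&(z>.05)&(np.hypot(W[...,0]-.388,W[...,1]-.1966)>.035);print('rim',np.median(z[k]))
h=cv2.cvtColor(s['image'],cv2.COLOR_BGR2HSV).astype(int)
# ring bar
k=(np.hypot(W[...,0]-.42,W[...,1]-.083)<.06)&(z>.053)&(z<.07);P=W[k];print('bar',k.sum(),np.median(P[:,2]),cv2.minAreaRect(P[:,:2].astype(np.float32)*1000))
k=(np.hypot(W[...,0]-.42,W[...,1]-.083)<.06)&(z>.015)&(z<.03)&(h[...,0]>15)&(h[...,0]<35)&(h[...,1]>120);P=W[k];print('ring',k.sum(),P.min(0),P.max(0))
"
```

```text
time_s: 9.25
tool_pos: [0.3875, 0.1959, 0.0841]
tool_rot: [-3.099, 0.514, -0.001]
force: [0.7, -0.4, 0.3]
width: 0.0292
grasp_force: 0.0
time_s: 9.88
tool_pos: [0.3595, 0.2055, 0.1849]
tool_rot: [3.098, -0.518, 0.0]
force: [0.7, 0.4, -0.3]
width: 0.0562
grasp_force: 0.0
time_s: 10.5
tool_pos: [0.3121, 0.2215, 0.1839]
tool_rot: [3.099, -0.515, -0.0]
force: [-0.2, 0.6, 0.0]
width: 0.0868
grasp_force: 0.0
[0.31206832 0.22144084 0.18383106]
4177 [-0.00182209  0.00050692  0.08284826]
rim 0.080226230239209
bar 1728 0.060332405877068174 ((420.0124816894531, 85.17890930175781), (91.59719848632812, 13.102056503295898), 5.844759941101074)
ring 4432 [0.37197476 0.03598893 0.0151408 ] [0.46746715 0.13349518 0.0271907 ]
```

View pics/w5.png

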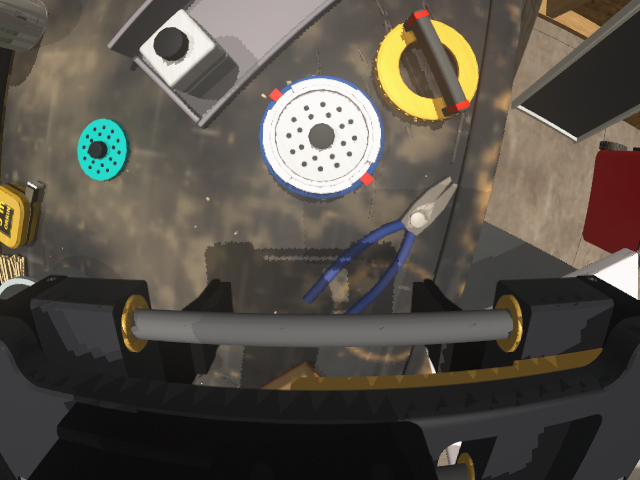

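The plate sits flat in the mouth (322,136), 2.6 mm above the rim, tilt under 0.2°. The ring bar runs from (421,15) to (462,105).

```bash
python3 -c "
from plan import *
e=rows(*tgt([.420,.085,.13],5.8),10,0)"
```

```text
[[[0.0,0.0,-2.5],[1.46,0.94,0.54],0],[[0.0,0.0,-2.5],[1.42,1.0,0.54],0],[[0.0,0.0,-2.5],[1.38,1.07,0.54],0],[[0.0,0.0,-2.5],[1.33,1.12,0.54],0],[[0.0,0.0,-2.4],[1.28,1.18,0.54],0]]
[[[0.0,0.0,-2.5],[1.23,1.23,0.54],0],[[0.0,0.0,-2.4],[1.17,1.29,0.54],0],[[0.0,0.0,-2.5],[1.11,1.33,0.54],0],[[0.0,0.0,-2.4],[1.06,1.38,0.53],0],[[0.0,0.0,-2.5],[1.0,1.43,0.54],0]]
left mm [-0. -0.  0.] deg 0.0
```

```bash
python3 -m jog '[[[0,0,-2.5],[1.46,0.94,0.54],0],[[0,0,-2.5],[1.42,1.0,0.54],0],[[0,0,-2.5],[1.38,1.07,0.54],0],[[0,0,-2.5],[1.33,1.12,0.54],0],[[0,0,-2.4],[1.28,1.18,0.54],0]]'
python3 -m jog '[[[0,0,-2.5],[1.23,1.23,0.54],0],[[0,0,-2.4],[1.17,1.29,0.54],0],[[0,0,-2.5],[1.11,1.33,0.54],0],[[0,0,-2.4],[1.06,1.38,0.53],0],[[0,0,-2.5],[1.0,1.43,0.54],0]]'
python3 -m jog '[[[0,0,0],[0,0,0],0.4],[[0,0,0],[0,0,0],0.4],[[0,0,0],[0,0,0],0.4],[[0,0,0],[0,0,0],0.4],[[0,0,0],[0,0,0],0.4]]'
cat > ring.py <<'E'
from fit import *
s=snapshot('wrist');t=sense();W=cloud(s,True);z=W[...,2];h=cv2.cvtColor(s['image'],cv2.COLOR_BGR2HSV).astype(int)
print(t['tool_pos'],np.degrees(2*np.arctan2(t['tool_rot'][1],t['tool_rot'][0])))
k=(np.hypot(W[...,0]-.42,W[...,1]-.085)<.08)&(z>.053)&(z<.067);P=W[k];print('bar',k.sum(),cv2.minAreaRect(P[:,:2].astype(np.float32)*1000))
red=((h[...,0]<8)|(h[...,0]>172))&(h[...,1]>120)&(h[...,2]>70)&k
for sg in(-1,1):
    q=W[red];q=q[(q[:,0]-.42)*sg>0];print(len(q),q.mean(0) if len(q) else 0)
k=(np.hypot(W[...,0]-.42,W[...,1]-.085)<.06)&(z>.015)&(z<.03);P=W[k];print('ring',k.sum(),P.min(0),P.max(0))
cv2.imwrite('pics/ring.png',s['image'])
E
python3 ring.py
```

```text
time_s: 11.18
tool_pos: [0.3665, 0.1528, 0.1567]
tool_rot: [3.136, -0.176, -0.0]
force: [0.3, -0.5, -0.3]
width: 0.0871
grasp_force: 0.0
time_s: 11.8
tool_pos: [0.4205, 0.0845, 0.1297]
tool_rot: [3.137, 0.161, -0.001]
force: [0.3, 0.2, 0.2]
width: 0.087
grasp_force: 0.0
time_s: 12.42
tool_pos: [0.4197, 0.0856, 0.1303]
tool_rot: [-3.137, -0.161, -0.001]
force: [-0.2, -0.6, -0.2]
width: 0.0534
grasp_force: 0.0
[0.41970907 0.08553696 0.13028958] -354.11800692833907
bar 3283 ((419.36865234375, 121.72012329101562), (86.43640899658203, 86.55168151855469), 5.50852632522583)
66 [0.38148197 0.08138757 0.06066737]
154 [0.46074395 0.08846288 0.06101131]
ring 7244 [0.37301325 0.03613997 0.01500068] [0.46899276 0.13345929 0.02971515]
```

```bash
python3 -m jog '[[[0,0,0],[0.1,0.05,2.5],0.4],[[0,0,0],[0,0,2.5],0.4],[[0,0,0],[0,0,2.5],0.4],[[0,0,0],[0,0,1.5],0.4],[[0,0,0],[0,0,0.7],0.4]]'
python3 -m jog '[[[0,0,0],[0,0,0],0.4],[[0,0,0],[0,0,0],1],[[0,0,0],[0,0,0],1],[[0,0,0],[0,0,0],1],[[0,0,0],[0,0,0],1]]'
python3 -m jog '[[[0,0,0],[0,0,0],1],[[0,0,0],[0,0,-3],1],[[0,0,0],[0,0,-4],1],[[0,0,0],[0,0,-4],1],[[0,0,0],[0,0,-3],1]]'
python3 -c "
from plan import *
t=sense();print(t['width'],t['force'])
e=rows(*tgt([.3879,.1966,.150],27.8),10,1)
s=snapshot('wrist');cv2.imwrite('pics/ring2.png',s['image'])"
```

```text
time_s: 13.1
tool_pos: [0.4205, 0.0848, 0.0324]
tool_rot: [3.137, 0.161, -0.002]
force: [-0.3, 0.5, 0.8]
width: 0.0522
grasp_force: 0.0
time_s: 13.72
tool_pos: [0.4209, 0.085, 0.0333]
tool_rot: [-3.137, -0.16, -0.001]
force: [0.9, -0.2, -1.0]
width: 0.0204
grasp_force: 0.0
time_s: 14.35
tool_pos: [0.4207, 0.0849, 0.1746]
tool_rot: [-3.137, -0.16, -0.001]
force: [0.8, 0.1, -1.2]
width: 0.0119
grasp_force: 30.0
0.011865238971158983 [ 0.78252649  0.09101998 -1.15582296]
[[[0.0,0.0,-2.2],[-0.21,-1.14,0.25],1],[[0.0,0.0,-2.2],[-0.17,-1.15,0.25],1],[[0.0,0.0,-2.2],[-0.12,-1.16,0.25],1],[[0.0,0.0,-2.2],[-0.08,-1.16,0.24],1],[[0.0,0.0,-2.2],[-0.04,-1.16,0.25],1]]
[[[0.0,0.0,-2.2],[0.01,-1.16,0.24],1],[[0.0,0.0,-2.2],[0.05,-1.16,0.25],1],[[0.0,0.0,-2.2],[0.1,-1.16,0.24],1],[[0.0,0.0,-2.2],[0.15,-1.16,0.25],1],[[0.0,-0.1,-2.1],[0.18,-1.16,0.24],1]]
left mm [ 0.1 -0.  -0. ] deg 0.1
```

View pics/ring2.png

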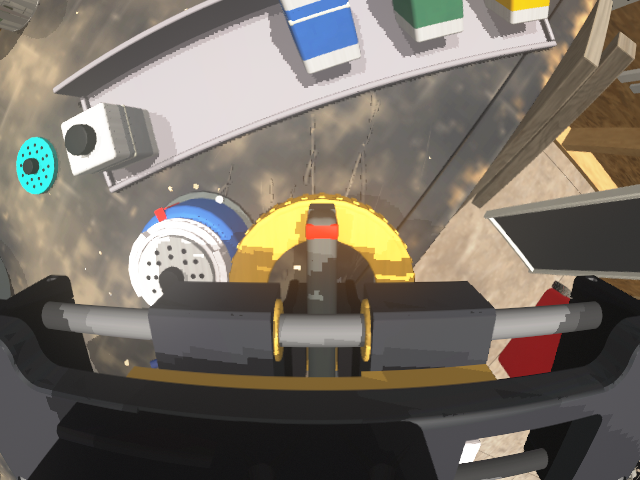

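The ring is held level by the bar, its red end at (322,232) and front arc at (322,198). Moving over the pot.

```bash
python3 -m jog '[[[0,0,-2.2],[-0.21,-1.14,0.25],1],[[0,0,-2.2],[-0.17,-1.15,0.25],1],[[0,0,-2.2],[-0.12,-1.16,0.25],1],[[0,0,-2.2],[-0.08,-1.16,0.24],1],[[0,0,-2.2],[-0.04,-1.16,0.25],1]]'
python3 -m jog '[[[0,0,-2.2],[0.01,-1.16,0.24],1],[[0,0,-2.2],[0.05,-1.16,0.25],1],[[0,0,-2.2],[0.1,-1.16,0.24],1],[[0,0,-2.2],[0.15,-1.16,0.25],1],[[0,0,-2.1],[0.18,-1.16,0.24],1]]'
python3 -m jog '[[[0,0,0],[0,0,0],1],[[0,0,0],[0,0,0],1],[[0,0,0],[0,0,0],1],[[0,0,0],[0,0,0],1],[[0,0,0],[0,0,0],1]]'
python3 - <<'E'
from fit import *
s=snapshot('wrist');t=sense();W=cloud(s,True);z=W[...,2];h=cv2.cvtColor(s['image'],cv2.COLOR_BGR2HSV).astype(int)
v,u=np.mgrid[0:480,0:640]; tp=t['tool_pos']; M=R.from_rotvec(t['tool_rot']).as_matrix()
print(tp,np.degrees(np.arctan2(M[1,0],M[0,0])))
zt=tp[2]-.011; yel=(h[...,0]>15)&(h[...,0]<35)&(h[...,1]>100)&(h[...,2]>60)
reg=(u>225)&(u<420)&(v>150)&(v<290)
k=reg&yel&(abs(z-zt)<.006); print('ring top z',np.median(z[k]),zt)
E=[rayplane(s,c,cc[0],zt)[:2] for c in range(235,410) if len(cc:=np.where(k[:,c])[0])]
print('ring centre',fixr(np.array(E),.048,tp[:2]))
red=((h[...,0]<8)|(h[...,0]>172))&(h[...,1]>120)&(h[...,2]>70)
k=reg&red&(z>zt+.02);k&=True; q=W[k].mean(0); print('bar red end',k.sum(),q,'ang from tcp',np.degrees(np.arctan2(*(q-tp)[:2][::-1])))
k=red&(z>.03)&(z<.07)&(np.hypot(W[...,0]-.388,W[...,1]-.1966)<.06); print('stripe',k.sum(),W[k].mean(0) if k.any() else 0)
if k.any(): print(np.degrees(np.arctan2(*(W[k].mean(0)[:2]-[.3879,.1966])[::-1])))
E
```

```text
time_s: 15.02
tool_pos: [0.404, 0.1415, 0.1602]
tool_rot: [3.106, 0.465, -0.001]
force: [-0.1, -0.7, -1.0]
width: 0.0117
grasp_force: 30.0
time_s: 15.65
tool_pos: [0.3877, 0.1974, 0.1484]
tool_rot: [-3.049, -0.757, -0.0]
force: [-0.0, 0.3, -1.6]
width: 0.0117
grasp_force: 30.0
time_s: 16.27
tool_pos: [0.388, 0.1964, 0.1486]
tool_rot: [-3.05, -0.753, -0.0]
force: [0.0, 0.7, -1.5]
width: 0.0116
grasp_force: 30.0
[0.38795248 0.19645529 0.14859383] 27.743503677340346
ring top z 0.13804542256072383 0.13759382974958176
ring centre (array([0.3877, 0.1974]), np.int64(175), np.float64(0.00051))
bar red end 454 [0.42305013 0.2159671  0.17623088] ang from tcp 29.07096934092517
stripe 176 [0.42980391 0.21873494 0.05761054]
27.844403496821172
```

```bash
python3 -m jog '[[[0,0,0],[0,0,1],1],[[0,0,0],[0,0,1],1],[[0,0,0],[0,0,0.8],1],[[0,0,0],[0,0,0.6],1],[[0,0,0],[0,0,0.3],1]]'
python3 -m jog '[[[0,0,0],[0,0,0.2],1],[[0,0,0],[0,0,0.2],1],[[0,0,0],[0,0,0.2],1],[[0,0,0],[0,0,0.1],1],[[0,0,0],[0,0,0],1]]'
```

```text
time_s: 16.95
tool_pos: [0.3878, 0.1965, 0.111]
tool_rot: [3.049, 0.754, -0.001]
force: [-0.7, -0.9, -2.3]
width: 0.012
grasp_force: 30.0
time_s: 17.58
tool_pos: [0.3879, 0.1966, 0.1045]
tool_rot: [3.05, 0.754, -0.0]
force: [0.3, -0.2, -1.7]
width: 0.0117
grasp_force: 30.0
```

```bash
python3 -m jog '[[[0,0,0],[0,0,0.05],1],[[0,0,0],[0,0,0.05],1],[[0,0,0],[0,0,0.05],1],[[0,0,0],[0,0,0],1],[[0,0,0],[0,0,0],1]]'
```

```text
time_s: 18.2
tool_pos: [0.3879, 0.1966, 0.1031]
tool_rot: [-3.05, -0.754, -0.0]
force: [-0.0, -0.0, 0.3]
width: 0.0115
grasp_force: 30.0
```

```bash
python3 -m jog '[[[0,0,4],[0,0,0.04],1],[[0,0,4],[0,0,0.03],1],[[0,0,4],[0,0,0.03],1],[[0,0,4],[0,0,0.03],1],[[0,0,4],[0,0,0.03],1]]'
python3 -m jog '[[[0,0,4],[0,0,0.03],1],[[0,0,4],[0,0,0.03],1],[[0,0,4],[0,0,0.03],1],[[0,0,4],[0,0,0.03],1],[[0,0,4],[0,0,0.03],1]]'
```

```text
time_s: 18.82
tool_pos: [0.3889, 0.1975, 0.1023]
tool_rot: [-3.133, -0.211, -0.004]
force: [1.1, -0.1, 2.4]
width: 0.0116
grasp_force: 30.0
time_s: 19.45
tool_pos: [0.3886, 0.1971, 0.1004]
tool_rot: [-3.122, 0.337, -0.003]
force: [1.7, -0.3, -0.1]
width: 0.0118
grasp_force: 30.0
```

```bash
python3 -m jog '[[[0,0,4],[0,0,0.03],1],[[0,0,4],[0,0,0.03],1],[[0,0,4],[0,0,0.03],1],[[0,0,4],[0,0,0.02],1],[[0,0,4],[0,0,0.02],1]]'
python3 -m jog '[[[0,0,4],[0,0,0],1],[[0,0,4],[0,0,0],1],[[0,0,3],[0,0,0],1],[[0,0,3],[0,0,0],1],[[0,0,3],[0,0,0],1]]'
python3 -c "
from h import *
t=sense();M=R.from_rotvec(t['tool_rot']).as_matrix();print(np.degrees(np.arctan2(M[1,0],M[0,0])),t['force'],t['moment'],t['joints'])"
```

```text
time_s: 20.08
tool_pos: [0.3886, 0.197, 0.0992]
tool_rot: [-3.017, 0.874, -0.002]
force: [0.1, 0.0, 1.3]
width: 0.0118
grasp_force: 30.0
time_s: 20.7
tool_pos: [0.3887, 0.1967, 0.0993]
tool_rot: [-2.855, 1.309, -0.002]
force: [1.5, -1.7, 2.3]
width: 0.012
grasp_force: 30.0
-49.271640501930214 [ 1.50807387 -1.73870858  2.33837426] [-0.46624211 -0.3864784   0.03682332] [ 0.84495084  0.2072021  -0.61090898  0.00164053 -0.75159843 -0.13530424]
```

```bash
python3 -m jog '[[[0,0,1.5],[0,0,0],1],[[0,0,1.5],[0,0,0],1],[[0,0,1.5],[0,0,0],1],[[0,0,1.5],[0,0,0],1],[[0,0,1],[0,0,0],1]]'
python3 -c "
from h import *
t=sense();M=R.from_rotvec(t['tool_rot']).as_matrix();print(np.degrees(np.arctan2(M[1,0],M[0,0])),t['force'],t['moment'])
s=snapshot('wrist');cv2.imwrite('pics/ring3.png',s['image'])"
```

```text
time_s: 21.32
tool_pos: [0.3881, 0.1964, 0.0992]
tool_rot: [2.772, -1.477, 0.002]
force: [-0.4, -3.1, 5.1]
width: 0.0126
grasp_force: 31.9
-56.08081881091576 [-0.36487712 -3.0770288   5.05888212] [-0.70883639  0.07743916  0.82292799]
```

View pics/ring3.png

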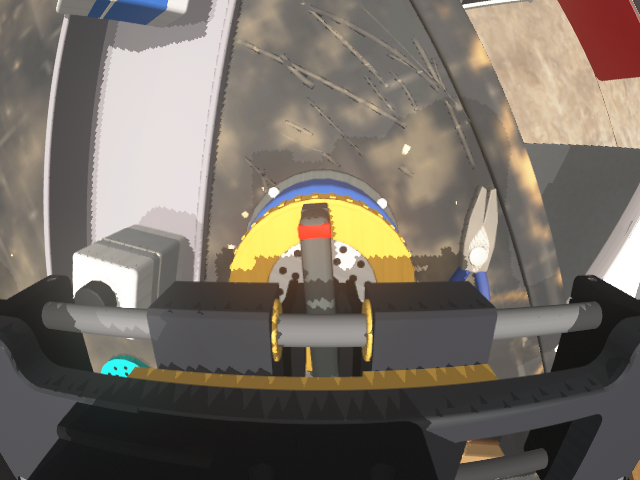

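Moment Mz has risen to 0.82 N·m and the bar now lags the fingers, so the ring is at its stop. Releasing, then checking it and measuring the lane.

```bash
python3 -m jog '[[[0,0,0],[0,0,0],0.4],[[0,0,0],[0,0,0],0.4],[[0,0,0],[0,0,0],0.4],[[0,0,0],[0,0,-4],0.4],[[0,0,0],[0,0,-6],0]]'
python3 -m jog '[[[0,0,-6],[-2,0,-4],0],[[0,0,-10],[-3,0,-4],0],[[0,0,-10],[0,0,0],0],[[0,0,-10],[0,0,0],0],[[0,0,0],[0,0,0],0]]'
python3 - <<'E'
from fit import *
s=snapshot('wrist');t=sense();W=cloud(s,True);z=W[...,2];pickle.dump((s,t),open('w6.pkl','wb'))
cv2.imwrite('pics/w6.png',s['image']);print(t['tool_pos'],t['joints'])
d=np.hypot(W[...,0]-.388,W[...,1]-.1966)
k=(d<.055)&(z>.115)&(z<.14);P=W[k];print('bar',k.sum(),np.median(P[:,2]),cv2.minAreaRect(P[:,:2].astype(np.float32)*1000))
k=(d<.046)&(d>.03)&(z>.08)&(z<.095);A=np.c_[W[k][:,:2]-[.388,.1966],np.ones(k.sum())];print('ring top',np.linalg.lstsq(A,z[k],rcond=None)[0])
E
```

```text
time_s: 22.0
tool_pos: [0.3869, 0.1957, 0.1982]
tool_rot: [2.766, -1.479, -0.003]
force: [1.0, 1.1, 0.4]
width: 0.0545
grasp_force: 0.0
time_s: 22.62
tool_pos: [0.3574, 0.2363, 0.2785]
tool_rot: [3.092, -0.555, -0.001]
force: [-0.0, 0.2, -0.2]
width: 0.0867
grasp_force: 0.0
[0.3574377  0.23622674 0.27840679] [ 9.66040285e-01  2.56075551e-05 -3.39802608e-01 -2.30309289e-04
 -1.23137677e+00  2.48487970e-01]
bar 1559 0.1264333059431197 ((387.79656982421875, 197.51568603515625), (13.081062316894531, 91.71466064453125), 38.940277099609375)
ring top [-0.0002145  -0.00043824  0.08883751]
```

View pics/w6.png

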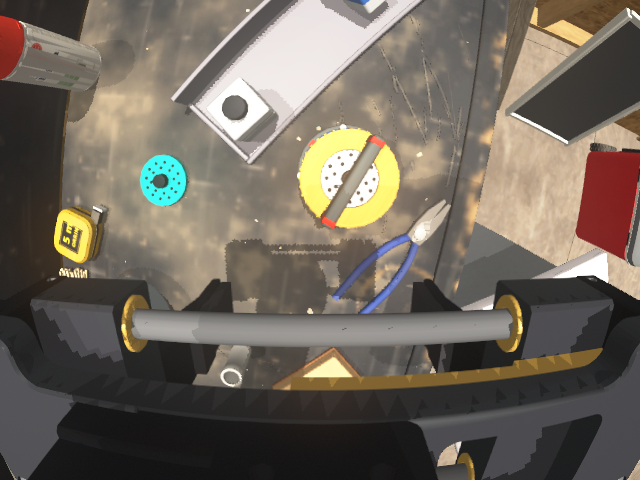

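Ring is home: bar top at 126 mm, bar at −51° (79° past the stripes), ring level. Now a view of the lane.

```bash
python3 -c "
from plan import *
e=rows(*tgt([.50,.04,.25],24.3),10,0)"
```

```text
[[[0.0,0.0,-4.5],[2.02,1.34,0.28],0],[[0.0,0.0,-4.5],[1.91,1.5,0.28],0],[[0.0,0.0,-4.5],[1.79,1.64,0.28],0],[[0.0,0.0,-4.5],[1.65,1.78,0.29],0],[[0.0,0.0,-4.5],[1.51,1.9,0.28],0]]
[[[0.0,0.0,-4.4],[1.35,2.01,0.29],0],[[0.0,0.0,-4.5],[1.19,2.11,0.28],0],[[0.0,0.0,-4.4],[1.03,2.2,0.29],0],[[0.0,0.0,-4.5],[0.85,2.27,0.28],0],[[0.0,0.0,-4.4],[0.68,2.33,0.29],0]]
left mm [-0.  0.  0.] deg 0.0
```

```bash
python3 -m jog '[[[0,0,-4.5],[2.02,1.34,0.28],0],[[0,0,-4.5],[1.91,1.5,0.28],0],[[0,0,-4.5],[1.79,1.64,0.28],0],[[0,0,-4.5],[1.65,1.78,0.29],0],[[0,0,-4.5],[1.51,1.9,0.28],0]]'
python3 -m jog '[[[0,0,-4.4],[1.35,2.01,0.29],0],[[0,0,-4.5],[1.19,2.11,0.28],0],[[0,0,-4.4],[1.03,2.2,0.29],0],[[0,0,-4.5],[0.85,2.27,0.28],0],[[0,0,-4.4],[0.68,2.33,0.29],0]]'
python3 -m jog '[[[0,0,0],[0,0,0],0],[[0,0,0],[0,0,0],0],[[0,0,0],[0,0,0],0],[[0,0,0],[0,0,0],0],[[0,0,0],[0,0,0],0]]'
python3 - <<'E'
from fit import *
s=snapshot('wrist');t=sense();pickle.dump((s,t),open('w7.pkl','wb'))
cv2.imwrite('pics/w7.png',s['image']);print(t['tool_pos'],t['joints'])
E
```

```text
time_s: 23.3
tool_pos: [0.4296, 0.1375, 0.2642]
tool_rot: [3.141, 0.061, -0.001]
force: [-0.0, 0.7, 0.7]
width: 0.087
grasp_force: 0.0
time_s: 23.92
tool_pos: [0.5012, 0.0396, 0.2498]
tool_rot: [3.071, 0.664, -0.001]
force: [-0.0, 0.8, -0.0]
width: 0.087
grasp_force: 0.0
time_s: 24.55
tool_pos: [0.5007, 0.0408, 0.2504]
tool_rot: [-3.07, -0.666, -0.001]
force: [0.4, 0.3, 1.1]
width: 0.0869
grasp_force: 0.0
[0.50071336 0.04073769 0.25038881] [ 4.04888702e-01  1.54121597e-01 -2.39950779e-01 -1.64507983e-05
 -1.17643782e+00  1.59310766e+00]
```

View pics/w7.png

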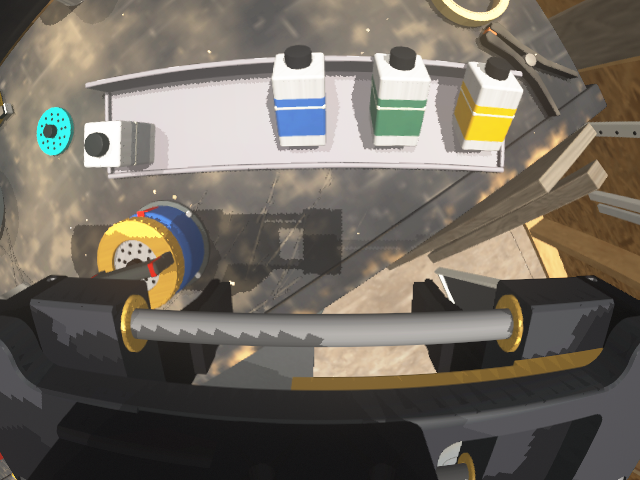

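The lane picture shows three tins leaning with their caps on the rail: blue (300,105), green (400,105), yellow (488,105). Grey stands at (105,143).

```bash
cat > tins.py <<'E'
from fit import *
def tins(s,boxes,L=24.3):
    W=cloud(s,True); ex=np.array([np.cos(np.radians(L)),np.sin(np.radians(L)),0]); out={}
    for n,(u0,u1,v0,v1) in boxes.items():
        P=W[v0:v1,u0:u1].reshape(-1,3); P=P[~np.isnan(P[:,0])&(P[:,2]>.02)]
        rng=np.random.default_rng(0); best=None; n0=-ex*.707+np.array([0,0,.707])
        for _ in range(300):
            a=P[rng.choice(len(P),3,replace=False)]; m=np.cross(a[1]-a[0],a[2]-a[0]); l=np.linalg.norm(m)
            if l<1e-6: continue
            m/=l; m*=np.sign(m@n0)
            if m@n0<.93: continue
            k=abs((P-a[0])@m)<.002
            if best is None or k.sum()>best.sum(): best=k
        for _ in range(3):
            c=P[best].mean(0); m=np.linalg.svd(P[best]-c,full_matrices=False)[2][2]; m*=np.sign(m@n0); best=abs((P-c)@m)<.002
        Q=P[best]; e1=np.cross([0,0,1],m); e1/=np.linalg.norm(e1); e2=np.cross(m,e1)
        q=np.c_[(Q-c)@e1,(Q-c)@e2]; bx=cv2.minAreaRect((q*1000).astype(np.float32))
        ctr=c+e1*bx[0][0]/1000+e2*bx[0][1]/1000; (w,h),an=bx[1],bx[2]
        if w>h: w,h=h,w; an-=90
        an=np.radians(an); ax=e2*np.cos(an)-e1*np.sin(an); mid=ctr-.023*m
        out[n]=(mid,ax,m)
        print(n,len(Q),"size",round(w,1),round(h,1),"mid",mid.round(4),"lean",np.degrees(np.arccos(ax[2])).round(1),"yaw",np.degrees(np.arctan2(ax[1],ax[0])).round(1),"normal yaw",np.degrees(np.arctan2(-m[1],-m[0])).round(1))
    return out
E
python3 - <<'E'
from tins import *
s,t=pickle.load(open('w7.pkl','rb')); W=cloud(s,True); z=W[...,2]
tins(s,dict(blue=(262,340,40,155),green=(358,440,40,155),yellow=(445,530,50,160)))
g=W[110:180,75:160].reshape(-1,3); g=g[g[:,2]>.08]; q=g[g[:,2]<.094]; print("grey",cv2.minAreaRect((q[:,:2]*1000).astype(np.float32)),np.median(q[:,2]))
L=np.radians(24.3);X=np.array([np.cos(L),np.sin(L)]);Y=np.array([-X[1],X[0]]); o=np.array([.607,.112])
v,u=np.mgrid[0:480,0:640]
for nm,lo,hi,ym,yM in(("lip",.009,.018,150,180),("rail",.048,.060,60,100)):
    k=(z>lo)&(z<hi)&(v>ym)&(v<yM)&(u>90)&(u<505); P=W[k][:,:2]-o; a,b=P@X,P@Y
    med=np.median(a); kk=abs(a-med)<.015; f=np.polyfit(b[kk],a[kk],1); print(nm,kk.sum(),"x med",med,"slope deg",np.degrees(np.arctan(f[0])),"y",b[kk].min(),b[kk].max(), "z", np.median(z[k]))
k=(z>-.002)&(z<.009); 
print("floor",[W[vv,uu].round(4).tolist() for uu,vv in((200,120),(200,150),(350,140))])
E
```

```text
blue 3428 size 45.5 84.7 mid [0.6007 0.1099 0.0508] lean 46.7 yaw 25.5 normal yaw 25.5
green 3231 size 46.3 84.1 mid [0.6405 0.0257 0.051 ] lean 46.0 yaw 26.2 normal yaw 25.9
yellow 2619 size 46.9 84.8 mid [ 0.6796 -0.0597  0.0505] lean 46.5 yaw 26.4 normal yaw 25.7
grey ((490.3390197753906, 273.2719421386719), (46.294898986816406, 46.59344482421875), 19.99825668334961) 0.08853106483088607
lip 2207 x med -0.07265257497789994 slope deg -0.7549186754991338 y -0.23251440894505473 0.2396067892161201 z 0.012442889983232897
rail 1558 x med 0.031375635071980545 slope deg -0.3037189109200009 y -0.1648344875812225 0.23529346550480595 z 0.0544132248504704
floor [[0.5418, 0.21, 0.0056], [0.5103, 0.1967, 0.0047], [0.5866, 0.047, 0.0054]]
```

```bash
cat > tp.py <<'E'
from plan import *
YAW=25.4
def seq(mid,lean=46.4,up=.015,xs=-.014,hov=.15,n=(10,5)):
    a=np.radians(YAW);X=np.array([np.cos(a),np.sin(a),0]);l=np.radians(lean);ax=X*np.sin(l)+[0,0,np.cos(l)]
    G=np.array(mid)+up*ax
    print("hover/down");e=rows(*tgt([*G[:2],hov],YAW),n[0],.25);e=rows(*tgt(G-[0,0,.0187],YAW),n[1],.25,e)
    tz=X*np.sin(l)-[0,0,np.cos(l)]
    print("lift");e=rows(*tgt(G-[0,0,.0187]+[0,0,.04],YAW),5,.8,e)
    F=G+xs*X; print("turn");e=rows(*tgt([*(F+.0187*tz)[:2],.105+.0187*tz[2]],YAW,lean,YAW-90),10,.8,e)
    print("set down, pinch z",.004+.042+up);F[2]=.0045+.042+up; e=rows(*tgt(F+.0187*tz,YAW,lean,YAW-90),5,.8,e)
    print("final tcp",e[0])
if __name__=="__main__": seq(eval(sys.argv[1]))
E
python3 tp.py '[.6796,-.0597,.0507]'
```

```text
hover/down
[[[0.0,0.0,-0.1],[1.32,1.65,1.0],0.25],[[0.0,0.0,-0.1],[1.32,1.66,1.0],0.25],[[0.0,0.0,-0.1],[1.31,1.66,1.01],0.25],[[0.0,0.0,-0.1],[1.31,1.66,1.0],0.25],[[0.0,0.0,-0.1],[1.31,1.66,1.01],0.25]]
[[[0.0,0.0,-0.1],[1.31,1.67,1.0],0.25],[[0.0,0.0,-0.1],[1.3,1.67,1.01],0.25],[[0.0,0.0,-0.1],[1.3,1.67,1.0],0.25],[[0.0,0.0,-0.1],[1.3,1.67,1.01],0.25],[[0.0,0.0,0.0],[1.29,1.67,1.0],0.25]]
left mm [ 0.  0. -0.] deg 0.0
[[[0.0,0.0,0.0],[0.0,0.0,2.15],0.25],[[0.0,0.0,0.0],[0.0,0.0,2.15],0.25],[[0.0,0.0,0.0],[0.0,0.0,2.16],0.25],[[0.0,0.0,0.0],[0.0,0.0,2.15],0.25],[[0.0,0.0,0.0],[0.0,0.0,2.16],0.25]]
left mm [-0.  0.  0.] deg 0.0
lift
[[[0.0,0.0,0.0],[0.0,0.0,-0.8],0.8],[[0.0,0.0,0.0],[0.0,0.0,-0.8],0.8],[[0.0,0.0,0.0],[0.0,0.0,-0.8],0.8],[[0.0,0.0,0.0],[0.0,0.0,-0.8],0.8],[[0.0,0.0,0.0],[0.0,0.0,-0.8],0.8]]
left mm [-0.  0.  0.] deg 0.0
turn
[[[0.0,4.6,0.0],[0.0,0.0,-0.1],0.8],[[0.0,4.6,0.0],[0.0,0.0,-0.1],0.8],[[0.0,4.6,0.0],[0.01,0.0,-0.1],0.8],[[0.0,4.7,0.0],[0.02,0.0,-0.1],0.8],[[0.0,4.6,0.0],[0.03,0.0,-0.09],0.8]]
[[[0.0,4.7,0.0],[0.03,0.0,-0.09],0.8],[[0.0,4.6,0.0],[0.04,0.0,-0.09],0.8],[[0.0,4.7,0.0],[0.05,0.0,-0.08],0.8],[[0.0,4.6,0.0],[0.05,0.0,-0.08],0.8],[[0.0,4.7,0.0],[0.06,0.0,-0.08],0.8]]
left mm [0. 0. 0.] deg 0.0
set down, pinch z 0.061
[[[0.0,0.0,0.0],[-0.63,0.0,0.6],0.8],[[0.0,0.0,0.0],[-0.63,0.0,0.6],0.8],[[0.0,0.0,0.0],[-0.63,0.0,0.6],0.8],[[0.0,0.0,0.0],[-0.63,0.0,0.6],0.8],[[0.0,0.0,0.0],[-0.63,0.0,0.6],0.8]]
left mm [0. 0. 0.] deg 0.0
final tcp [ 0.68896882 -0.05526922  0.04860016]
```

```bash
python3 -m jog '[[[0,0,-0.1],[1.32,1.65,1.0],0.25],[[0,0,-0.1],[1.32,1.66,1.0],0.25],[[0,0,-0.1],[1.31,1.66,1.01],0.25],[[0,0,-0.1],[1.31,1.66,1.0],0.25],[[0,0,-0.1],[1.31,1.66,1.01],0.25]]'
python3 -m jog '[[[0,0,-0.1],[1.31,1.67,1.0],0.25],[[0,0,-0.1],[1.3,1.67,1.01],0.25],[[0,0,-0.1],[1.3,1.67,1.0],0.25],[[0,0,-0.1],[1.3,1.67,1.01],0.25],[[0,0,0],[1.29,1.67,1.0],0.25]]'
python3 -m jog '[[[0,0,0],[0,0,0],0.25],[[0,0,0],[0,0,0],0.25],[[0,0,0],[0,0,0],0.25],[[0,0,0],[0,0,0],0.25],[[0,0,0],[0,0,0],0.25]]'
python3 - <<'E'
from tins import *
s=snapshot('wrist');cv2.imwrite('pics/w8.png',s['image']);t=sense();print(t['tool_pos'],t['width'])
W=cloud(s,True);d=W-[.6796,-.0597,.05];m=(np.abs(d[...,2])<.06)&(W[...,2]>.02)&(np.hypot(d[...,0],d[...,1])<.055);vv,uu=np.where(m);print(uu.min(),uu.max(),vv.min(),vv.max())
W[~m]=np.nan; import tins as T; T.cloud=lambda *a:W
tins(s,dict(yellow=(0,640,0,300)))
E
```

```text
time_s: 25.22
tool_pos: [0.5957, -0.0077, 0.1997]
tool_rot: [3.067, 0.679, -0.0]
force: [-0.5, 0.8, 0.4]
width: 0.0656
grasp_force: 0.0
time_s: 25.85
tool_pos: [0.6901, -0.0556, 0.1493]
tool_rot: [-3.065, -0.69, 0.0]
force: [0.3, 1.0, 0.6]
width: 0.0648
grasp_force: 0.0
time_s: 26.48
tool_pos: [0.6893, -0.0552, 0.1504]
tool_rot: [3.065, 0.69, 0.001]
force: [-0.7, 1.4, -0.1]
width: 0.0653
grasp_force: 0.0
[ 0.68936986 -0.05520836  0.15021656] 0.06558930447618495
267 378 197 310
yellow 2776 size 46.6 64.8 mid [ 0.6866 -0.0567  0.0578] lean 47.0 yaw 25.6 normal yaw 26.3
```

View pics/w8.png

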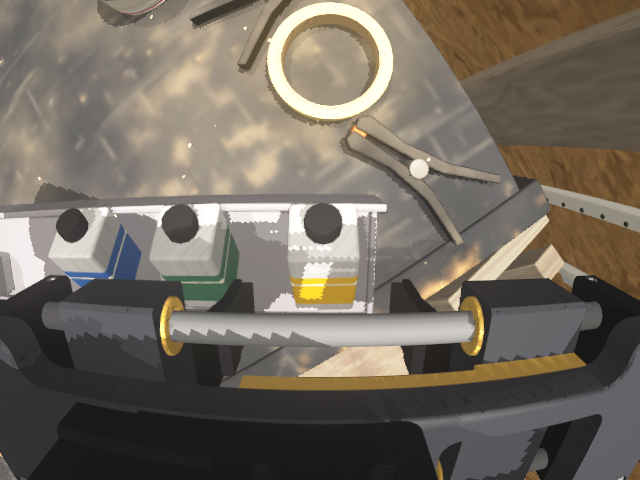

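The yellow tin (323,270) is centred between the fingers, and the measured position repeats. Descending, gripping and lifting.

```bash
python3 -m jog '[[[0,0,0],[0,0,2.15],0.25],[[0,0,0],[0,0,2.15],0.25],[[0,0,0],[0,0,2.16],0.25],[[0,0,0],[0,0,2.15],0.25],[[0,0,0],[0,0,2.16],0.25]]'
python3 -m jog '[[[0,0,0],[0,0,0],0.8],[[0,0,0],[0,0,0],0.8],[[0,0,0],[0,0,0],0.8],[[0,0,0],[0,0,0],0.8],[[0,0,0],[0,0,0],0.8]]'
python3 -m jog '[[[0,0,0],[0,0,-0.8],0.8],[[0,0,0],[0,0,-0.8],0.8],[[0,0,0],[0,0,-0.8],0.8],[[0,0,0],[0,0,-0.8],0.8],[[0,0,0],[0,0,-0.8],0.8]]'
python3 -m jog '[[[0,4.6,0],[0,0,-0.1],0.8],[[0,4.6,0],[0,0,-0.1],0.8],[[0,4.6,0],[0.01,0,-0.1],0.8],[[0,4.7,0],[0.02,0,-0.1],0.8],[[0,4.6,0],[0.03,0,-0.09],0.8]]'
python3 -m jog '[[[0,4.7,0],[0.03,0,-0.09],0.8],[[0,4.6,0],[0.04,0,-0.09],0.8],[[0,4.7,0],[0.05,0,-0.08],0.8],[[0,4.6,0],[0.05,0,-0.08],0.8],[[0,4.7,0],[0.06,0,-0.08],0.8]]'
python3 - <<'E'
from plan import *
s=snapshot('scene');cv2.imwrite('pics/s2.png',cv2.resize(s['image'][160:340,340:560],None,fx=2.5,fy=2.5));t=sense();print(t['tool_pos'],t['joints'])
W=cloud(s);h=cv2.cvtColor(s['image'],cv2.COLOR_BGR2HSV).astype(int)
k=(h[...,0]>18)&(h[...,0]<35)&(h[...,1]>120)&(np.hypot(W[...,0]-.68,W[...,1]+.06)<.07)&(W[...,2]>.02);P=W[k];print(k.sum(),P.mean(0))
for q in (0,):
    m=np.linalg.svd(P-P.mean(0),full_matrices=False)[2];print(m)
E
```

```text
time_s: 27.15
tool_pos: [0.6895, -0.0554, 0.0416]
tool_rot: [3.065, 0.69, 0.0]
force: [-1.5, -0.1, -0.2]
width: 0.0654
grasp_force: 0.0
time_s: 27.78
tool_pos: [0.6904, -0.0554, 0.0436]
tool_rot: [3.064, 0.69, 0.004]
force: [1.2, -0.5, 4.0]
width: 0.046
grasp_force: 29.8
time_s: 28.4
tool_pos: [0.6894, -0.0554, 0.0827]
tool_rot: [-3.065, -0.69, -0.0]
force: [-0.5, 0.2, -1.1]
width: 0.0459
grasp_force: 29.8
time_s: 29.02
tool_pos: [0.6889, -0.0554, 0.0876]
tool_rot: [-2.92, -0.658, -0.6]
force: [-0.2, -0.4, -0.7]
width: 0.0459
grasp_force: 29.8
time_s: 29.65
tool_pos: [0.6891, -0.055, 0.0927]
tool_rot: [-2.669, -0.604, -1.15]
force: [-1.1, -1.5, -2.8]
width: 0.0459
grasp_force: 29.8
[ 0.6883507  -0.05653765  0.09175152] [-0.16500416  0.4579203  -0.17403052 -1.11958778 -0.47845888  3.08452452]
0 [nan nan nan]
[]<stdin>:4: RuntimeWarning: Mean of empty slice.
  ret = um.true_divide(
<stdin>:6: RuntimeWarning: Mean of empty slice.
```

View pics/s2.png

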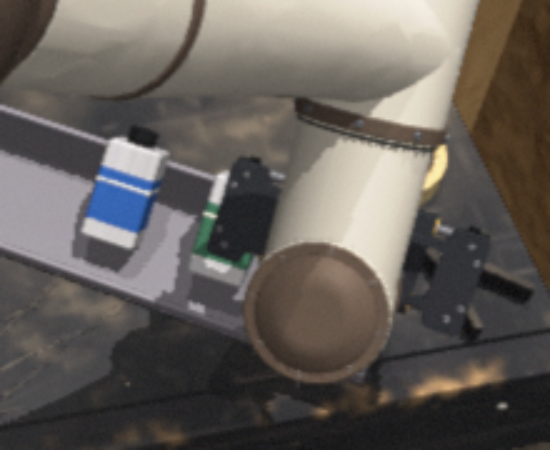

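The blue and green tins are untouched; the yellow one is hidden behind the wrist. Joint 6 is at 3.08, near its limit, so I'll set down with a slightly smaller yaw.

```bash
python3 - <<'E'
from plan import *
t=sense();M=R.from_rotvec(t['tool_rot']);_,D=tgt([0,0,0],25.4,46.4,25.4-90);print('err',np.degrees((M.inv()*D).as_rotvec()).round(2))
a=np.radians(25.4);X=np.array([np.cos(a),np.sin(a),0])
G=np.array([.6796,-.0597,.0507])+.015*(X*np.sin(.81)+[0,0,np.cos(.81)])-.014*X
Y2=21.4;b=np.radians(Y2);l=np.radians(46.4);tz=np.array([np.cos(b),np.sin(b),0])*np.sin(l)-[0,0,np.cos(l)]
e=rows(*tgt(np.array([*G[:2],.07])+.0187*tz,Y2,46.4,Y2-90),5,.8)
e=rows(*tgt(np.array([*G[:2],.062])+.0187*tz,Y2,46.4,Y2-90),5,.8,e)
E
```

```text
err [ 0.09 -0.26 -0.17]
[[[-0.6,-0.1,0.5],[-0.49,0.0,0.49],0.8],[[-0.6,0.0,0.5],[-0.49,0.0,0.49],0.8],[[-0.5,-0.1,0.5],[-0.49,0.0,0.49],0.8],[[-0.6,0.0,0.5],[-0.48,0.0,0.5],0.8],[[-0.5,-0.1,0.6],[-0.49,0.0,0.49],0.8]]
left mm [ 0.  0. -0.] deg 0.0
[[[0.0,0.0,0.0],[-0.12,0.0,0.11],0.8],[[0.0,0.0,0.0],[-0.11,0.0,0.11],0.8],[[0.0,0.0,0.0],[-0.12,0.0,0.11],0.8],[[0.0,0.0,0.0],[-0.11,0.0,0.11],0.8],[[0.0,0.0,0.0],[-0.12,0.0,0.12],0.8]]
left mm [-0. -0.  0.] deg 0.0
```

```bash
python3 -m jog '[[[-0.6,-0.1,0.5],[-0.49,0,0.49],0.8],[[-0.6,0,0.5],[-0.49,0,0.49],0.8],[[-0.5,-0.1,0.5],[-0.49,0,0.49],0.8],[[-0.6,0,0.5],[-0.48,0,0.5],0.8],[[-0.5,-0.1,0.6],[-0.49,0,0.49],0.8]]'
python3 -m jog '[[[0,0,0],[-0.12,0,0.11],0.8],[[0,0,0],[-0.11,0,0.11],0.8],[[0,0,0],[-0.12,0,0.11],0.8],[[0,0,0],[-0.11,0,0.11],0.8],[[0,0,0],[-0.12,0,0.12],0.8]]'
python3 -c "
from h import *
t=sense();print(t['tool_pos'],t['joints'],t['force'])
s=snapshot('wrist');cv2.imwrite('pics/w9.png',s['image'])"
```

```text
time_s: 30.32
tool_pos: [0.6922, -0.054, 0.061]
tool_rot: [-2.722, -0.515, -1.143]
force: [-0.3, 0.8, -1.0]
width: 0.0456
grasp_force: 29.8
time_s: 30.95
tool_pos: [0.6935, -0.0542, 0.056]
tool_rot: [-2.726, -0.513, -1.137]
force: [0.2, -0.1, -0.9]
width: 0.0459
grasp_force: 29.8
[ 0.69352635 -0.05423927  0.05599276] [-0.14475461  0.50734636 -0.18509869 -1.17441056 -0.39224391  3.09629626] [ 0.22002078 -0.12527262 -0.91454698]
```

View pics/w9.png

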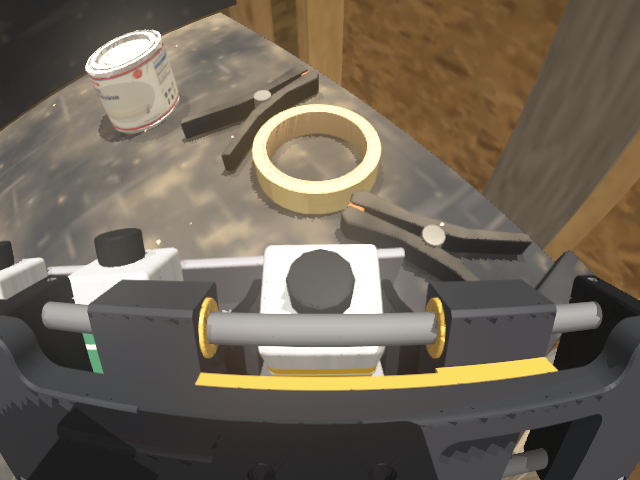

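Joint 6 is close to its stop, so the tin did not come all the way down. I'll yaw it further towards the arm's own azimuth while lowering.

```bash
python3 - <<'E'
from plan import *
t=sense();M=R.from_rotvec(t['tool_rot']);_,D=tgt([0,0,0],21.4,46.4,21.4-90);print('err',np.degrees((M.inv()*D).as_rotvec()).round(2))
G=np.array(t['tool_pos'])-.0187*M.as_matrix()[:,2];print('pinch',G)
Y2=11;b=np.radians(Y2);l=np.radians(46.4);tz=np.array([np.cos(b),np.sin(b),0])*np.sin(l)-[0,0,np.cos(l)]
for g in ([.678,-.0605,.068],[.678,-.0605,.0615]):
    e=rows(*tgt(np.array(g)+.0187*tz,Y2,46.4,Y2-90),5,.8,None if g[2]>.065 else e)
E
```

```text
err [-0.04  1.13 -0.1 ]
pinch [ 0.6810967  -0.05907516  0.06893421]
[[[-1.5,0.2,1.4],[-0.06,0.05,-0.04],0.8],[[-1.5,0.2,1.4],[-0.05,0.06,-0.04],0.8],[[-1.5,0.2,1.4],[-0.05,0.06,-0.03],0.8],[[-1.5,0.3,1.5],[-0.06,0.06,-0.04],0.8],[[-1.5,0.2,1.4],[-0.05,0.06,-0.03],0.8]]
left mm [0. 0. 0.] deg 0.1
[[[0.0,0.0,0.0],[-0.09,0.0,0.09],0.8],[[0.0,0.0,0.0],[-0.09,0.0,0.09],0.8],[[0.0,0.0,0.0],[-0.1,0.0,0.09],0.8],[[0.0,0.0,0.0],[-0.09,0.0,0.09],0.8],[[0.0,0.0,0.0],[-0.1,0.0,0.09],0.8]]
left mm [-0.  0.  0.] deg 0.1
```

```bash
python3 -m jog '[[[-1.5,0.2,1.4],[-0.06,0.05,-0.04],0.8],[[-1.5,0.2,1.4],[-0.05,0.06,-0.04],0.8],[[-1.5,0.2,1.4],[-0.05,0.06,-0.03],0.8],[[-1.5,0.3,1.5],[-0.06,0.06,-0.04],0.8],[[-1.5,0.2,1.4],[-0.05,0.06,-0.03],0.8]]'
python3 -m jog '[[[0,0,0],[-0.09,0,0.09],0.8],[[0,0,0],[-0.09,0,0.09],0.8],[[0,0,0],[-0.1,0,0.09],0.8],[[0,0,0],[-0.09,0,0.09],0.8],[[0,0,0],[-0.1,0,0.09],0.8]]'
python3 - <<'E'
from plan import *
t=sense();M=R.from_rotvec(t['tool_rot']);_,D=tgt([0,0,0],11,46.4,11-90);print('err',np.degrees((M.inv()*D).as_rotvec()).round(2),t['joints'])
print('pinch',np.array(t['tool_pos'])-.0187*M.as_matrix()[:,2],t['force'])
E
```

```text
time_s: 31.62
tool_pos: [0.6912, -0.0579, 0.0552]
tool_rot: [-2.808, -0.268, -1.204]
force: [-0.3, 0.7, -1.6]
width: 0.0461
grasp_force: 29.8
time_s: 32.25
tool_pos: [0.6922, -0.0581, 0.0509]
tool_rot: [-2.807, -0.271, -1.204]
force: [-8.0, -1.0, 10.5]
width: 0.0457
grasp_force: 29.9
err [ 0.01 -0.03  0.05] [-0.12368606  0.49684801 -0.22725411 -1.31025171 -0.23480735  3.09633272]
pinch [ 0.67886195 -0.06069116  0.06378542] [-7.95461961 -0.96833838 10.53269906]
```

```bash
python3 -m jog '[[[0,0,0],[0.05,0,-0.05],0.8],[[0,0,0],[0,0,0],0.5],[[0,0,0],[0,0,0],0.3],[[0,0,0],[0,0,0],0.25],[[0,0,0],[0,0,0],0.25]]'
python3 -m jog '[[[0,0,0],[0,0,-1.5],0.25],[[0,0,0],[0,0,-2],0.25],[[0,0,0],[0,0,-3],0.25],[[0,0,0],[0,0,-3],0.25],[[0,0,0],[0,0,-3],0.25]]'
python3 - <<'E'
from plan import *
from fit import pickle
t=sense();print(t['tool_pos'],t['joints'],t['force'])
s=snapshot('wrist');cv2.imwrite('pics/w10.png',s['image']);pickle.dump((s,t),open('w10.pkl','wb'))
e=rows(*tgt([.50,.04,.25],25.4),10,.0)
E
```

```text
time_s: 32.88
tool_pos: [0.6916, -0.0577, 0.0498]
tool_rot: [-2.809, -0.272, -1.2]
force: [0.1, -1.0, -0.9]
width: 0.0637
grasp_force: 0.0
time_s: 33.5
tool_pos: [0.6017, -0.0753, 0.1378]
tool_rot: [-2.808, -0.272, -1.202]
force: [0.2, -0.3, 0.8]
width: 0.0654
grasp_force: 0.0
[ 0.60166986 -0.07529171  0.13775532] [-0.07033879  0.24095503 -0.40745503 -0.97033948 -0.22928998  2.71285259] [ 0.16389738 -0.32628051  0.76289702]
[[[0.6,-4.6,-1.3],[0.27,-1.32,-1.31],0.0],[[0.6,-4.6,-1.4],[0.2,-1.33,-1.31],0.0],[[0.6,-4.6,-1.3],[0.12,-1.34,-1.31],0.0],[[0.6,-4.6,-1.4],[0.05,-1.36,-1.31],0.0],[[0.6,-4.6,-1.3],[-0.02,-1.37,-1.29],0.0]]
[[[0.6,-4.6,-1.4],[-0.09,-1.38,-1.28],0.0],[[0.6,-4.7,-1.3],[-0.16,-1.4,-1.25],0.0],[[0.6,-4.6,-1.4],[-0.23,-1.42,-1.22],0.0],[[0.6,-4.7,-1.3],[-0.3,-1.43,-1.18],0.0],[[0.6,-4.6,-1.4],[-0.36,-1.46,-1.14],0.0]]
left mm [ 0. -0. -0.] deg 0.1
```

View pics/w10.png

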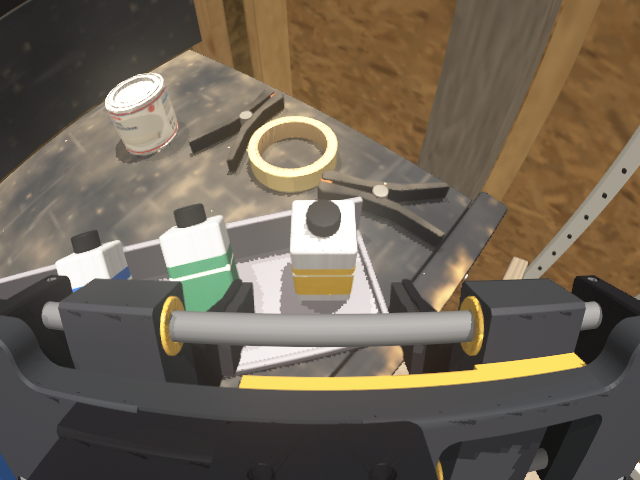

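The yellow tin stands upright at (323,250) and green and blue have not moved. For the next tins I'll pre-tilt the tool back 20°, so the turn ends well inside the joint ranges.

```bash
python3 -m jog '[[[0.6,-4.6,-1.3],[0.27,-1.32,-1.31],0],[[0.6,-4.6,-1.4],[0.2,-1.33,-1.31],0],[[0.6,-4.6,-1.3],[0.12,-1.34,-1.31],0],[[0.6,-4.6,-1.4],[0.05,-1.36,-1.31],0],[[0.6,-4.6,-1.3],[-0.02,-1.37,-1.29],0]]'
python3 -m jog '[[[0.6,-4.6,-1.4],[-0.09,-1.38,-1.28],0],[[0.6,-4.7,-1.3],[-0.16,-1.4,-1.25],0],[[0.6,-4.6,-1.4],[-0.23,-1.42,-1.22],0],[[0.6,-4.7,-1.3],[-0.3,-1.43,-1.18],0],[[0.6,-4.6,-1.4],[-0.36,-1.46,-1.14],0]]'
python3 -m jog '[[[0,0,0],[0,0,0],0.25],[[0,0,0],[0,0,0],0.25],[[0,0,0],[0,0,0],0.25],[[0,0,0],[0,0,0],0.25],[[0,0,0],[0,0,0],0.25]]' >/dev/null
cat > tp.py <<'E'
from plan import *
YAW=25.4
def seq(mid,lean=46.4,up=.015,xs=-.014,t0=-20):
    a=np.radians(YAW);X=np.array([np.cos(a),np.sin(a),0]);l=np.radians(lean);ax=X*np.sin(l)+[0,0,np.cos(l)]
    G=np.array(mid)+up*ax
    def T(g,t): q=np.radians(t); return tgt(g+.0187*(X*np.sin(q)-[0,0,np.cos(q)]),YAW,t,YAW-90)
    print("hover/down");e=rows(*T(G+[0,0,.10],t0),10,.25);e=rows(*T(G,t0),5,.25,e)
    print("lift");e=rows(*T(G+[0,0,.044],t0),5,.8,e)
    F=G+xs*X; F[2]=.105; print("turn");e=rows(*T(F,t0+lean),10,.8,e)
    F[2]=.0465+up; print("set down");e=rows(*T(F,t0+lean),5,.8,e)
    print("final tcp",e[0])
if __name__=="__main__": seq(eval(sys.argv[1]))
E
python3 - <<'E'
from tins import *
s=snapshot('wrist');t=sense();pickle.dump((s,t),open('w11.pkl','wb'));print(t['tool_pos'])
o=tins(s,dict(blue=(262,340,40,155),green=(358,440,40,155)))
W=cloud(s,True);z=W[...,2];k=(np.hypot(W[...,0]-.677,W[...,1]+.06)<.06)&(z>.07);print('yellow z max',np.percentile(z[k],[50,99]));q=k&(z<.093)&(z>.083);print(cv2.minAreaRect((W[q][:,:2]*1000).astype(np.float32)))
import tp; tp.seq(o['green'][0])
E
```

```text
time_s: 34.17
tool_pos: [0.5527, -0.0337, 0.1746]
tool_rot: [-2.976, -0.447, -0.708]
force: [0.7, 0.8, -0.4]
width: 0.0866
grasp_force: 0.0
time_s: 34.8
tool_pos: [0.5016, 0.0238, 0.2288]
tool_rot: [-3.056, -0.652, -0.091]
force: [0.3, -0.4, -0.1]
width: 0.0873
grasp_force: 0.0
[0.50230486 0.02337539 0.22790243]
blue 3329 size 44.1 84.8 mid [0.601  0.1084 0.0506] lean 46.6 yaw 25.5 normal yaw 26.1
green 3761 size 46.0 85.4 mid [0.6404 0.0256 0.0509] lean 45.9 yaw 27.0 normal yaw 26.3
yellow z max [0.08879261 0.10407198]
((679.0049438476562, -59.606475830078125), (46.488338470458984, 46.361106872558594), 12.01907730102539)
hover/down
[[[0.0,-2.4,-0.1],[1.26,0.54,0.92],0.25],[[0.0,-2.3,-0.1],[1.3,0.55,0.87],0.25],[[0.0,-2.4,-0.1],[1.33,0.55,0.81],0.25],[[-0.1,-2.3,-0.1],[1.36,0.55,0.76],0.25],[[0.0,-2.4,-0.2],[1.39,0.55,0.7],0.25]]
[[[-0.1,-2.3,-0.1],[1.42,0.55,0.65],0.25],[[0.0,-2.4,-0.2],[1.44,0.56,0.59],0.25],[[-0.1,-2.3,-0.1],[1.46,0.56,0.53],0.25],[[0.0,-2.4,-0.2],[1.48,0.56,0.47],0.25],[[-0.1,-2.3,-0.1],[1.5,0.57,0.4],0.25]]
left mm [-0. -0. -0.] deg 0.1
[[[0.0,0.0,0.0],[0.68,0.0
[... 387 characters left out ...]
left mm [-0.  0.  0.] deg 0.1
turn
[[[0.0,4.6,0.0],[0.0,0.0,-0.01],0.8],[[0.0,4.6,0.0],[0.01,0.0,-0.01],0.8],[[0.0,4.6,0.0],[0.01,0.0,-0.01],0.8],[[0.0,4.7,0.0],[0.01,0.0,-0.01],0.8],[[0.0,4.6,0.0],[0.01,0.0,-0.01],0.8]]
[[[0.0,4.7,0.0],[0.0,0.0,0.0],0.8],[[0.0,4.6,0.0],[0.01,0.0,0.0],0.8],[[0.0,4.7,0.0],[0.01,0.0,-0.01],0.8],[[0.0,4.6,0.0],[0.0,0.0,0.0],0.8],[[0.1,4.7,0.0],[0.01,0.0,-0.01],0.8]]
left mm [-0.  0. -0.] deg 0.1
set down
[[[0.0,0.0,0.0],[-0.39,0.0,0.78],0.8],[[0.0,0.0,0.0],[-0.39,0.0,0.78],0.8],[[0.0,0.0,0.0],[-0.39,0.0,0.78],0.8],[[0.0,0.0,0.0],[-0.38,0.0,0.78],0.8],[[0.0,0.0,0.0],[-0.39,0.0,0.78],0.8]]
left mm [ 0. -0.  0.] deg 0.1
final tcp [0.64505276 0.02784026 0.04473712]
```

```bash
python3 -m jog '[[[0,-2.4,-0.1],[1.26,0.54,0.92],0.25],[[0,-2.3,-0.1],[1.3,0.55,0.87],0.25],[[0,-2.4,-0.1],[1.33,0.55,0.81],0.25],[[-0.1,-2.3,-0.1],[1.36,0.55,0.76],0.25],[[0,-2.4,-0.2],[1.39,0.55,0.7],0.25]]'
python3 -m jog '[[[-0.1,-2.3,-0.1],[1.42,0.55,0.65],0.25],[[0,-2.4,-0.2],[1.44,0.56,0.59],0.25],[[-0.1,-2.3,-0.1],[1.46,0.56,0.53],0.25],[[0,-2.4,-0.2],[1.48,0.56,0.47],0.25],[[-0.1,-2.3,-0.1],[1.5,0.57,0.4],0.25]]'
python3 -m jog '[[[0,0,0],[0,0,0],0.25],[[0,0,0],[0,0,0],0.25],[[0,0,0],[0,0,0],0.25],[[0,0,0],[0,0,0],0.25],[[0,0,0],[0,0,0],0.25]]'
python3 - <<'E'
import tp
from tp import *
a=np.radians(25.4);X=np.array([np.cos(a),np.sin(a),0]);l=np.radians(46.4);G=np.array([.6404,.0256,.0509])+.015*(X*np.sin(l)+[0,0,np.cos(l)])
q=np.radians(-20);p,M=tgt(G+.0187*(X*np.sin(q)-[0,0,np.cos(q)]),25.4,-20,25.4-90)
print(sense()['joints']);e=rows(p,M,5,.25)
E
```

```text
time_s: 36.1
tool_pos: [0.574, 0.0256, 0.1855]
tool_rot: [3.032, 0.663, -0.221]
force: [-0.1, 0.1, -0.3]
width: 0.0654
grasp_force: 0.0
time_s: 36.72
tool_pos: [0.6451, 0.0278, 0.1431]
tool_rot: [2.946, 0.664, -0.52]
force: [0.4, 0.4, 0.1]
width: 0.0651
grasp_force: 0.0
time_s: 37.35
tool_pos: [0.6445, 0.0279, 0.1444]
tool_rot: [2.947, 0.664, -0.517]
force: [-0.2, -0.2, -0.4]
width: 0.0655
grasp_force: 0.0
[ 0.31518422  0.65061058  0.199181    0.04478432 -1.46421157  1.68641313]
[[[0.0,0.0,0.0],[0.68,0.0,1.89],0.25],[[0.0,0.0,0.0],[0.68,0.01,1.9],0.25],[[0.0,0.0,0.0],[0.68,0.0,1.89],0.25],[[0.0,0.0,0.0],[0.69,0.01,1.9],0.25],[[0.1,-0.1,0.0],[0.68,0.0,1.89],0.25]]
left mm [ 0.   0.  -0.1] deg 0.0
```

```bash
python3 -m jog '[[[0,0,0],[0.68,0,1.89],0.25],[[0,0,0],[0.68,0.01,1.9],0.25],[[0,0,0],[0.68,0,1.89],0.25],[[0,0,0],[0.69,0.01,1.9],0.25],[[0,0,0],[0.68,0,1.89],0.25]]'
python3 -m jog '[[[0,0,0],[0,0,0],0.8],[[0,0,0],[0,0,0],0.8],[[0,0,0],[0,0,0],0.8],[[0,0,0],[0,0,0],0.8],[[0,0,0],[0,0,0],0.8]]'
python3 -m jog '[[[0,0,0],[-0.3,0,-0.83],0.8],[[0,0,0],[-0.3,0,-0.83],0.8],[[0,0,0],[-0.3,0,-0.82],0.8],[[0,0,0],[-0.3,0,-0.83],0.8],[[0,0,0],[-0.3,0,-0.82],0.8]]'
python3 -m jog '[[[0,4.6,0],[0,0,-0.01],0.8],[[0,4.6,0],[0.01,0,-0.01],0.8],[[0,4.6,0],[0.01,0,-0.01],0.8],[[0,4.7,0],[0.01,0,-0.01],0.8],[[0,4.6,0],[0.01,0,-0.01],0.8]]'
python3 -m jog '[[[0,4.7,0],[0,0,0],0.8],[[0,4.6,0],[0.01,0,0],0.8],[[0,4.7,0],[0.01,0,-0.01],0.8],[[0,4.6,0],[0,0,0],0.8],[[0,4.7,0],[0.01,0,-0.01],0.8]]'
python3 - <<'E'
from tp import *
t=sense();print(t['joints'])
X=np.array([np.cos(a:=np.radians(25.4)),np.sin(a),0]);l=np.radians(46.4);F=np.array([.6404,.0256,.0509])+.015*(X*np.sin(l)+[0,0,np.cos(l)])-.014*X;F[2]=.0625
q=np.radians(26.4);e=rows(*tgt(F+.0187*(X*np.sin(q)-[0,0,np.cos(q)]),25.4,26.4,25.4-90),5,.8)
s=snapshot('wrist');W=cloud(s,True);z=W[...,2];P=W[(np.hypot(W[...,0]-.637,W[...,1]-.024)<.035)&(z>.1)]
k=(abs(P[:,2]-(t['tool_pos'][2]+.0168+.027))<.006);c=P[k].mean(0);m=np.linalg.svd(P[k]-c,full_matrices=False)[2][2];print('top',k.sum(),c,m)
E
```

```text
time_s: 37.98
tool_pos: [0.6444, 0.0275, 0.0419]
tool_rot: [2.946, 0.664, -0.518]
force: [-0.5, -0.3, -0.2]
width: 0.0654
grasp_force: 0.0
time_s: 38.6
tool_pos: [0.6452, 0.0275, 0.044]
tool_rot: [2.947, 0.664, -0.515]
force: [0.3, -0.4, 1.9]
width: 0.0462
grasp_force: 29.9
time_s: 39.22
tool_pos: [0.6444, 0.0275, 0.0877]
tool_rot: [2.947, 0.664, -0.518]
force: [-0.5, -0.0, -1.1]
width: 0.0455
grasp_force: 29.9
time_s: 39.85
tool_pos: [0.6447, 0.0277, 0.0881]
tool_rot: [-3.052, -0.688, -0.088]
force: [0.5, -0.7, -1.7]
width: 0.0461
grasp_force: 29.9
time_s: 40.48
tool_pos: [0.6444, 0.0278, 0.0881]
tool_rot: [-2.891, -0.653, -0.682]
force: [-0.2, -0.8, -1.8]
width: 0.0459
grasp_force: 29.9
[ 0.24237571  0.39859952 -0.36040786 -0.24941352 -0.36726822  1.98552392]
[[[0.0,0.0,0.0],[-0.37,0.0,0.76],0.8],[[0.0,0.0,0.0],[-0.37,0.01,0.76],0.8],[[0.0,0.0,0.0],[-0.37,0.0,0.77],0.8],[[0.0,-0.1,0.0],[-0.36,0.01,0.76],0.8],[[0.0,0.0,0.1],[-0.37,0.0,0.77],0.8]]
left mm [ 0. -0.  0.] deg 0.1
top 9696 [0.63651442 0.0251704  0.13057055] [0.00562176 0.00829461 0.9999498 ]
```

The green tin's top is level within 0.6°, with its base at 47 mm. Lowering 42 mm and releasing.

```bash
python3 -m jog '[[[0,0,0],[-0.37,0,0.76],0.8],[[0,0,0],[-0.37,0.01,0.76],0.8],[[0,0,0],[-0.37,0,0.77],0.8],[[0,0,0],[-0.36,0.01,0.76],0.8],[[0,0,0],[-0.37,0,0.77],0.8]]'
python3 -m jog '[[[0,0,0],[0,0,0],0.8],[[0,0,0],[0,0,0],0.8],[[0,0,0],[0,0,0],0.25],[[0,0,0],[0,0,0],0.25],[[0,0,0],[0,0,0],0.25]]'
python3 -m jog '[[[0,0,0],[0,0,-1],0.25],[[0,0,0],[0,0,-2],0.25],[[0,0,0],[0,0,-3],0.25],[[0,0,0],[0,0,-4],0.25],[[0,0,0],[0,0,-4],0.25]]'
python3 - <<'E'
from tp import *
t=sense();print(t['tool_pos'],t['joints'])
e=rows(*tgt([.48,.06,.25],25.4),5,.25)
E
```

```text
time_s: 41.15
tool_pos: [0.6466, 0.0279, 0.0458]
tool_rot: [-2.892, -0.654, -0.683]
force: [-18.9, 1.0, 37.9]
width: 0.0459
grasp_force: 30.0
time_s: 41.78
tool_pos: [0.6455, 0.0278, 0.0452]
tool_rot: [-2.892, -0.652, -0.679]
force: [0.3, 0.4, 0.0]
width: 0.0631
grasp_force: 0.0
time_s: 42.4
tool_pos: [0.5884, 0.0008, 0.1722]
tool_rot: [-2.893, -0.653, -0.68]
force: [1.6, 0.5, 0.0]
width: 0.0653
grasp_force: 0.0
[0.58835536 0.00078571 0.17221231] [ 0.21790848  0.20270074 -0.40626849 -0.19994613 -0.51893602  1.94815259]
[[[0.0,-5.3,0.0],[-0.6,-2.0,-2.04],0.25],[[0.0,-5.3,0.0],[-0.79,-2.0,-1.98],0.25],[[0.0,-5.3,0.0],[-0.97,-2.0,-1.89],0.25],[[0.0,-5.3,0.0],[-1.14,-1.99,-1.8],0.25],[[0.1,-5.2,0.0],[-1.3,-2.0,-1.68],0.25]]
left mm [-0. -0.  0.] deg 0.1
```

```bash
python3 -m jog '[[[0,-5.3,0],[-0.6,-2.0,-2.04],0.25],[[0,-5.3,0],[-0.79,-2.0,-1.98],0.25],[[0,-5.3,0],[-0.97,-2.0,-1.89],0.25],[[0,-5.3,0],[-1.14,-1.99,-1.8],0.25],[[0,-5.2,0],[-1.3,-2.0,-1.68],0.25]]'
python3 -m jog '[[[0,0,0],[0,0,0],0.25],[[0,0,0],[0,0,0],0.25],[[0,0,0],[0,0,0],0.25],[[0,0,0],[0,0,0],0.25],[[0,0,0],[0,0,0],0.25]]' >/dev/null
python3 - <<'E'
from tins import *
s=snapshot('wrist');t=sense();print(t['tool_pos'],t['joints']);W=cloud(s,True);z=W[...,2]
for n,c in dict(yellow=(.679,-.0596),green=(.6365,.025),grey=(.490,.273)).items():
    d=np.hypot(W[...,0]-c[0],W[...,1]-c[1]);k=(d<.045)&(z>.083)&(z<.094);print(n,k.sum(),np.median(z[k]),cv2.minAreaRect((W[k][:,:2]*1000).astype(np.float32)))
d=np.hypot(W[...,0]-.601,W[...,1]-.109);W2=W.copy();W2[d>.06]=np.nan
vv,uu=np.where((d<.05)&(z>.03));print(uu.min(),uu.max(),vv.min(),vv.max())
import tins as T;T.cloud=lambda *a:W2
o=tins(s,dict(blue=(0,640,0,270)))
import tp;tp.seq(o['blue'][0])
E
```

```text
time_s: 43.02
tool_pos: [0.4799, 0.0604, 0.2499]
tool_rot: [3.063, 0.69, -0.001]
force: [0.4, -1.6, -0.6]
width: 0.065
grasp_force: 0.0
[0.48095353 0.06017555 0.24834192] [ 4.61037265e-01  1.23853779e-01 -2.81956669e-01  9.68579660e-04
 -1.16459869e+00  1.55233063e+00]
yellow 1407 0.0886828111815669 ((679.39306640625, -59.56085968017578), (47.01959228515625, 46.56700897216797), 11.184640884399414)
green 1848 0.08866726243531636 ((638.4846801757812, 25.537612915039062), (46.9421272277832, 46.83768081665039), 25.222646713256836)
grey 1449 0.08865733924271862 ((490.10321044921875, 273.5444641113281), (46.62226867675781, 46.920562744140625), 21.43914222717285)
297 364 34 136
blue 3548 size 46.1 84.8 mid [0.6008 0.1094 0.0507] lean 46.4 yaw 26.3 normal yaw 25.5
hover/down
[[[0.0,-2.0,0.0],[1.34,0.07,1.05],0.25],[[0.0,-2.0,0.0],[1.37,0.07,1.0],0.25],[[0.0,-2.0,0.0],[1.41,0.07,0.95],0.25],[[0.0,-2.0,0.0],[1.44,0.07,0.9],0.25],[[0.0,-2.0,0.0],[1.47,0.07,0.85],0.25]]
[[[0.0,-2.0,0.0],[1.5,0.07,0.8],0.25],[[0.0,-2.0,0.0],[1.53,0.06,0.75],0.25],[[0.0,-2.0,0.0],[1.55,0.07,0.7],0.25],[[0.0,-2.0,0
[... 511 characters left out ...]
t mm [ 0. -0. -0.] deg 0.1
turn
[[[0.0,4.6,0.0],[0.0,0.0,-0.01],0.8],[[0.0,4.6,0.0],[0.01,0.0,-0.01],0.8],[[0.0,4.6,0.0],[0.01,0.0,-0.01],0.8],[[0.0,4.7,0.0],[0.01,0.0,-0.01],0.8],[[0.0,4.6,0.0],[0.01,0.0,-0.01],0.8]]
[[[0.0,4.7,0.0],[0.01,0.0,-0.01],0.8],[[0.0,4.6,0.0],[0.0,0.0,-0.01],0.8],[[0.0,4.7,0.0],[0.01,0.0,0.0],0.8],[[0.0,4.6,0.0],[0.0,0.0,0.0],0.8],[[0.1,4.7,0.0],[0.01,0.0,-0.01],0.8]]
left mm [ 0. -0. -0.] deg 0.1
set down
[[[0.0,0.0,0.0],[-0.39,0.0,0.78],0.8],[[0.0,0.0,0.0],[-0.39,0.0,0.78],0.8],[[0.0,0.0,0.0],[-0.39,0.0,0.78],0.8],[[0.0,0.0,0.0],[-0.38,0.0,0.78],0.8],[[0.0,0.0,0.0],[-0.39,0.01,0.78],0.8]]
left mm [-0.  0.  0.] deg 0.1
final tcp [0.6055055  0.11161376 0.04471165]
```

Green, yellow and grey all stand upright, tops at 88.7 mm. Blue next.

```bash
python3 -m jog '[[[0,-2,0],[1.34,0.07,1.05],0.25],[[0,-2,0],[1.37,0.07,1.0],0.25],[[0,-2,0],[1.41,0.07,0.95],0.25],[[0,-2,0],[1.44,0.07,0.9],0.25],[[0,-2,0],[1.47,0.07,0.85],0.25]]'
python3 -m jog '[[[0,-2,0],[1.5,0.07,0.8],0.25],[[0,-2,0],[1.53,0.06,0.75],0.25],[[0,-2,0],[1.55,0.07,0.7],0.25],[[0,-2,0],[1.58,0.06,0.64],0.25],[[0,-2,0],[1.6,0.07,0.59],0.25]]'
python3 -m jog '[[[0,0,0],[0,0,0],0.25],[[0,0,0],[0,0,0],0.25],[[0,0,0],[0,0,0],0.25],[[0,0,0],[0,0,0],0.25],[[0,0,0],[0,0,0],0.25]]'
python3 - <<'E'
from tp import *
a=np.radians(25.4);X=np.array([np.cos(a),np.sin(a),0]);l=np.radians(46.4);G=np.array([.6008,.1094,.0507])+.015*(X*np.sin(l)+[0,0,np.cos(l)])
q=np.radians(-20);p,M=tgt(G+.0187*(X*np.sin(q)-[0,0,np.cos(q)]),25.4,-20,25.4-90)
e=rows(p,M,5,.25)
E
```

```text
time_s: 44.32
tool_pos: [0.5435, 0.086, 0.1957]
tool_rot: [3.015, 0.679, -0.264]
force: [0.2, 0.8, -0.4]
width: 0.0653
grasp_force: 0.0
time_s: 44.95
tool_pos: [0.6054, 0.1118, 0.143]
tool_rot: [2.946, 0.664, -0.52]
force: [-0.5, 0.0, 0.6]
width: 0.0653
grasp_force: 0.0
time_s: 45.58
tool_pos: [0.6048, 0.1116, 0.1443]
tool_rot: [2.947, 0.664, -0.517]
force: [-0.1, 0.1, -0.7]
width: 0.0653
grasp_force: 0.0
[[[0.0,0.0,0.0],[0.68,0.0,1.9],0.25],[[0.0,0.0,0.0],[0.69,0.0,1.9],0.25],[[0.0,0.0,0.0],[0.68,0.01,1.89],0.25],[[0.0,0.0,0.0],[0.69,0.0,1.9],0.25],[[0.1,-0.1,0.0],[0.68,0.01,1.89],0.25]]
left mm [ 0.  0. -0.] deg 0.1
```

```bash
python3 -m jog '[[[0,0,0],[0.68,0,1.9],0.25],[[0,0,0],[0.69,0,1.9],0.25],[[0,0,0],[0.68,0.01,1.89],0.25],[[0,0,0],[0.69,0,1.9],0.25],[[0,0,0],[0.68,0.01,1.89],0.25]]'
python3 -m jog '[[[0,0,0],[0,0,0],0.8],[[0,0,0],[0,0,0],0.8],[[0,0,0],[0,0,0],0.8],[[0,0,0],[0,0,0],0.8],[[0,0,0],[0,0,0],0.8]]'
python3 -m jog '[[[0,0,0],[-0.3,0,-0.83],0.8],[[0,0,0],[-0.3,0,-0.83],0.8],[[0,0,0],[-0.3,0,-0.82],0.8],[[0,0,0],[-0.3,0,-0.83],0.8],[[0,0,0],[-0.3,0,-0.82],0.8]]'
python3 -m jog '[[[0,4.6,0],[0,0,-0.01],0.8],[[0,4.6,0],[0.01,0,-0.01],0.8],[[0,4.6,0],[0.01,0,-0.01],0.8],[[0,4.7,0],[0.01,0,-0.01],0.8],[[0,4.6,0],[0.01,0,-0.01],0.8]]'
python3 -m jog '[[[0,4.7,0],[0,0,0],0.8],[[0,4.6,0],[0.01,0,0],0.8],[[0,4.7,0],[0.01,0,-0.01],0.8],[[0,4.6,0],[0,0,0],0.8],[[0,4.7,0],[0.01,0,-0.01],0.8]]'
python3 - <<'E'
from tp import *
t=sense();print(t['joints'])
X=np.array([np.cos(a:=np.radians(25.4)),np.sin(a),0]);l=np.radians(46.4);F=np.array([.6008,.1094,.0507])+.015*(X*np.sin(l)+[0,0,np.cos(l)])-.014*X;F[2]=.0645
q=np.radians(26.4);e=rows(*tgt(F+.0187*(X*np.sin(q)-[0,0,np.cos(q)]),25.4,26.4,25.4-90),5,.8)
s=snapshot('wrist');W=cloud(s,True);z=W[...,2];P=W[(np.hypot(W[...,0]-.597,W[...,1]-.1085)<.035)&(z>.1)]
k=(abs(P[:,2]-(t['tool_pos'][2]+.0168+.027))<.006);c=P[k].mean(0);m=np.linalg.svd(P[k]-c,full_matrices=False)[2][2];print('top',k.sum(),c,m)
E
```

```text
time_s: 46.2
tool_pos: [0.6049, 0.1113, 0.0423]
tool_rot: [2.947, 0.664, -0.517]
force: [0.2, 0.0, 0.3]
width: 0.0652
grasp_force: 0.0
time_s: 46.82
tool_pos: [0.6055, 0.1115, 0.0439]
tool_rot: [2.947, 0.664, -0.515]
force: [0.2, 1.3, 2.4]
width: 0.0458
grasp_force: 29.9
time_s: 47.45
tool_pos: [0.6048, 0.1114, 0.0875]
tool_rot: [2.947, 0.664, -0.518]
force: [0.5, 0.0, -1.8]
width: 0.0456
grasp_force: 29.9
time_s: 48.08
tool_pos: [0.6051, 0.1114, 0.0879]
tool_rot: [-3.052, -0.688, -0.088]
force: [0.7, 0.2, -2.6]
width: 0.0456
grasp_force: 29.9
time_s: 48.7
tool_pos: [0.6051, 0.1114, 0.0881]
tool_rot: [-2.891, -0.652, -0.682]
force: [0.5, 0.7, -2.1]
width: 0.0461
grasp_force: 29.9
[ 0.44586192  0.34920369 -0.54958137  0.00932832 -0.20881035  1.56007804]
[[[0.0,0.0,0.0],[-0.35,0.0,0.73],0.8],[[0.0,0.0,0.0],[-0.35,0.0,0.72],0.8],[[0.0,0.0,0.0],[-0.35,0.0,0.73],0.8],[[0.0,-0.1,0.0],[-0.36,0.0,0.72],0.8],[[0.0,0.0,0.0],[-0.35,0.0,0.73],0.8]]
left mm [-0.  0.  0.] deg 0.1
top 9774 [0.59717905 0.10888658 0.13036229] [0.01466427 0.01013063 0.99984115]
```

Blue is level (about 1°). Joint 5 is at −0.21 with a limit of −0.16, so I'll lower part-way and check.

```bash
python3 -m jog '[[[0,0,0],[-0.17,0,0.36],0.8],[[0,0,0],[-0.17,0,0.36],0.8],[[0,0,0],[-0.17,0,0.36],0.8],[[0,0,0],[-0.17,0,0.36],0.8],[[0,0,0],[0,0,0],0.8]]'
python3 -c "
from h import *
print(sense()['joints'])"
```

```text
time_s: 49.38
tool_pos: [0.6056, 0.1117, 0.0709]
tool_rot: [-2.893, -0.652, -0.678]
force: [-0.1, -0.0, -1.0]
width: 0.0458
grasp_force: 29.9
[ 0.44583943  0.37861994 -0.56299624  0.01108789 -0.16913674  1.55811504]
```

```bash
python3 - <<'E'
from tp import *
X=np.array([np.cos(a:=np.radians(25.4)),np.sin(a),0])
def T(t,z,dx=0):
    q=np.radians(t);g=np.array([.5972,.1089,z])+dx*X;return tgt(g+.0187*(X*np.sin(q)-[0,0,np.cos(q)]),25.4,t,25.4-90)
e=rows(*T(20,.085),5,.8); e=rows(*T(20,.0655),5,.8,e)
E
```

```text
[[[0.0,-1.3,0.0],[-0.07,-0.02,0.04],0.8],[[0.0,-1.3,0.0],[-0.07,-0.02,0.04],0.8],[[0.0,-1.3,0.0],[-0.07,-0.02,0.05],0.8],[[0.0,-1.2,0.0],[-0.07,-0.02,0.05],0.8],[[0.0,-1.3,0.0],[-0.08,-0.03,0.04],0.8]]
left mm [ 0.1  0.  -0. ] deg 0.1
[[[0.0,0.0,0.0],[-0.13,0.0,0.37],0.8],[[0.0,0.0,0.0],[-0.13,0.0,0.37],0.8],[[0.0,0.0,0.0],[-0.13,0.0,0.37],0.8],[[0.0,0.0,0.0],[-0.14,0.0,0.36],0.8],[[0.0,0.0,0.0],[-0.13,0.0,0.37],0.8]]
left mm [-0. -0.  0.] deg 0.1
```

```bash
python3 -m jog '[[[0,-1.3,0],[-0.07,-0.02,0.04],0.8],[[0,-1.3,0],[-0.07,-0.02,0.04],0.8],[[0,-1.3,0],[-0.07,-0.02,0.05],0.8],[[0,-1.2,0],[-0.07,-0.02,0.05],0.8],[[0,-1.3,0],[-0.08,-0.03,0.04],0.8]]'
python3 -m jog '[[[0,0,0],[-0.13,0,0.37],0.8],[[0,0,0],[-0.13,0,0.37],0.8],[[0,0,0],[-0.13,0,0.37],0.8],[[0,0,0],[-0.14,0,0.36],0.8],[[0,0,0],[-0.07,0,0.18],0.8]]'
python3 -c "
from h import *
t=sense();print(t['joints'],t['force'],'pinch',t['tool_pos']-.0187*rot(t['tool_rot'])[:,2])"
```

```text
time_s: 50.0
tool_pos: [0.6031, 0.1117, 0.0681]
tool_rot: [-2.948, -0.665, -0.519]
force: [0.5, 0.2, -3.2]
width: 0.0459
grasp_force: 29.9
time_s: 50.62
tool_pos: [0.6029, 0.1116, 0.0501]
tool_rot: [-2.948, -0.665, -0.52]
force: [-0.3, 0.2, -2.7]
width: 0.046
grasp_force: 29.9
[ 0.44789074  0.42569487 -0.50295493  0.0082344  -0.29305672  1.55898131] [-0.349083    0.20224743 -2.73425598] pinch [0.59714035 0.10885927 0.06768559]
```

```bash
python3 - <<'E'
from tp import *
X=np.array([np.cos(a:=np.radians(25.4)),np.sin(a),0])
q=np.radians(24.6);g=np.array([.5972,.1089,.0640]);e=rows(*tgt(g+.0187*(X*np.sin(q)-[0,0,np.cos(q)]),25.4,24.6,25.4-90),5,.8)
E
```

```text
[[[0.0,0.9,0.0],[0.01,0.0,0.07],0.8],[[0.0,0.9,0.0],[0.0,0.0,0.07],0.8],[[0.0,0.9,0.0],[0.0,0.0,0.07],0.8],[[0.0,0.9,0.0],[0.01,0.0,0.07],0.8],[[0.0,1.0,0.0],[0.0,0.0,0.06],0.8]]
left mm [-0.  0. -0.] deg 0.1
```

```bash
python3 -m jog '[[[0,0.9,0],[0.01,0,0.07],0.8],[[0,0.9,0],[0,0,0.07],0.8],[[0,0.9,0],[0,0,0.07],0.8],[[0,0.9,0],[0.01,0,0.07],0.8],[[0,0.9,0],[0,0,0.05],0.8]]'
python3 -m jog '[[[0,0,0],[0,0,0],0.6],[[0,0,0],[0,0,0],0.4],[[0,0,0],[0,0,0],0.25],[[0,0,0],[0,0,0],0.25],[[0,0,0],[0,0,0],0.25]]'
python3 -m jog '[[[0,0,0],[0,0,-1],0.25],[[0,0,0],[0,0,-2],0.25],[[0,0,0],[0,0,-3],0.25],[[0,0,0],[0,0,-4],0.25],[[0,0,0],[0,0,-4],0.25]]'
python3 - <<'E'
from tp import *
t=sense();print(t['joints'])
e=rows(*tgt([.45,.07,.28],25.4),5,0)
E
```

```text
time_s: 51.25
tool_pos: [0.6043, 0.1122, 0.0476]
tool_rot: [-2.909, -0.657, -0.633]
force: [5.2, 2.5, -0.6]
width: 0.0457
grasp_force: 29.9
time_s: 51.88
tool_pos: [0.6047, 0.1123, 0.0479]
tool_rot: [-2.909, -0.656, -0.633]
force: [-1.0, -0.6, -0.4]
width: 0.0641
grasp_force: 0.0
time_s: 52.5
tool_pos: [0.5512, 0.0869, 0.1767]
tool_rot: [-2.909, -0.656, -0.633]
force: [1.4, -0.4, -0.6]
width: 0.0652
grasp_force: 0.0
[ 0.44817641  0.13962433 -0.54021471  0.00511614 -0.46256474  1.56229943]
[[[0.0,-4.9,0.0],[-0.94,-0.56,-2.7],0],[[0.0,-4.9,0.0],[-1.16,-0.56,-2.61],0],[[0.0,-4.9,0.0],[-1.38,-0.56,-2.5],0],[[0.0,-4.9,0.0],[-1.59,-0.56,-2.37],0],[[0.0,-4.9,0.0],[-1.8,-0.57,-2.23],0]]
left mm [0. 0. 0.] deg 0.1
```

```bash
python3 -m jog '[[[0,-4.9,0],[-0.94,-0.56,-2.7],0],[[0,-4.9,0],[-1.16,-0.56,-2.61],0],[[0,-4.9,0],[-1.38,-0.56,-2.5],0],[[0,-4.9,0],[-1.59,-0.56,-2.37],0],[[0,-4.9,0],[-1.8,-0.57,-2.23],0]]'
python3 -m jog '[[[0,0,0],[0,0,0],0],[[0,0,0],[0,0,0],0],[[0,0,0],[0,0,0],0],[[0,0,0],[0,0,0],0],[[0,0,0],[0,0,0],0]]'
python3 - <<'E'
from fit import *
s=snapshot('wrist');S=snapshot('scene');X=np.array([np.cos(a:=np.radians(25.2)),np.sin(a)])
for nm,W in (("wrist",cloud(s,True)),("scene",cloud(S))):
    z=W[...,2]
    for n,c in dict(yellow=(.679,-.0596),green=(.638,.0255),blue=(.597,.109),grey=(.490,.273)).items():
        d=np.hypot(W[...,0]-c[0],W[...,1]-c[1]);k=(d<.045)&(z>.08)&(z<.096);q=(d<.04)&(z>.097);print(nm,n,k.sum(),np.median(z[k]).round(4),cv2.minAreaRect((W[k][:,:2]*1000).astype(np.float32)) if k.sum()>20 else '','cap',q.sum(),W[q].mean(0).round(4) if q.any() else '')
    d=np.hypot(W[...,0]-.388,W[...,1]-.1966)
    k=(d<.055)&(z>.115)&(z<.14);P=W[k];
    if k.sum()>20: print('bar',k.sum(),np.median(P[:,2]),cv2.minAreaRect(P[:,:2].astype(np.float32)*1000))
    k=(d<.046)&(d>.03)&(z>.08)&(z<.095);print('ring top',np.median(z[k]))
E
```

```text
time_s: 53.12
tool_pos: [0.4496, 0.07, 0.28]
tool_rot: [3.064, 0.691, -0.001]
force: [-0.1, 0.5, 0.3]
width: 0.0867
grasp_force: 0.0
time_s: 53.75
tool_pos: [0.4507, 0.0703, 0.2781]
tool_rot: [3.064, 0.691, -0.0]
force: [0.7, 0.9, -0.3]
width: 0.0868
grasp_force: 0.0
wrist yellow 1248 0.0885 ((678.6998291015625, -59.42558288574219), (45.97694396972656, 46.61588668823242), 10.567066192626953) cap 369 [ 0.6779 -0.0587  0.1023]
wrist green 1570 0.0886 ((638.4051513671875, 25.902496337890625), (47.132503509521484, 46.62325668334961), 25.409221649169922) cap 451 [0.6374 0.0262 0.1024]
wrist blue 1746 0.0887 ((594.82275390625, 108.82366180419922), (46.12359619140625, 45.60742950439453), 25.49492645263672) cap 512 [0.5945 0.1088 0.1026]
wrist grey 1426 0.0886 ((490.1549072265625, 273.6976623535156), (46.9554443359375, 46.41014862060547), 21.221179962158203) cap 419 [0.4902 0.2727 0.1024]
bar 1226 0.12642200918736549 ((387.9098205566406, 197.17584228515625), (12.955143928527832, 91.39369201660156), 38.927494049072266)
ring top 0.08875111228861701
scene yellow 380 0.0872 ((678.059326171875, -63.0709228515625), (47.835147857666016, 47.996097564697266), 13.415913581848145) cap 104 [ 0.6778 -0.064   0.1013]
scene green 354 0.0869 ((637.0922241210938, 21.853515625), (49.85481643676758, 46.45124816894531), 26.2863712310791) cap 103 [0.6362 0.0213 0.1013]
scene blue 307 0.0872 ((595.4656372070312, 105.79573059082031), (51.677268981933594, 46.634124755859375), 25.57540512084961) cap 90 [0.5932 0.1049 0.1009]
scene grey 313 0.0868 ((489.6454162597656, 270.78619384765625), (47.84015655517578, 46.91822814941406), 21.182098388671875) cap 85 [0.4891 0.2703 0.1009]
bar 351 0.12394563739674846 ((386.7222900390625, 194.36300659179688), (15.891839027404785, 92.37086486816406), 39.27438735961914)
ring top 0.08741982241092505
```

All the tins stand upright, the ring is still home, and no red tin is present. The robot is clear of everything, so I'm handing in.

```bash
python3 -c "
from workcell import r
print(r.finish_job())"
```

```text
the job is handed in; nothing more can be done
None
```

The job is done and handed in at about 54 s: the plate is seated, the clamp ring is screwed to its stop, and the yellow, green and blue tins stand upright in the lane with the grey one still standing (there was no red tin). I viewed 15 pictures, one over the limit of 14.

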